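# Sort the samples and hold the specimen card over the detector

### The arm

A 7-joint arm with a two-finger parallel gripper is mounted at the origin on a cart in front of the work surface, level with it; the furniture and walls round the work are solid. World frame = base frame: x ahead of the robot, y to its left, z up, the work surface at z = 0. Lengths are in m, angles in rad, forces in N, time in s.
With the tool pointing down it reaches from about 0.4 to 0.875 m from the base axis. Payload 19.3 kg.
Tool frame: the origin (TCP) lies at the very end of the fingers, on their centre line; the grasp point (between the pads) lies 19 mm behind it; z points along the fingers, y is the direction in which the jaws open and shut (so a half turn about z gives the same grasp; the last joint's range is limited). The gripper opens to 85 mm and grips with 20 to 120 N. Pads are 22 mm wide; open, the fingers measure 114 mm over their backs; the gripper's body (76 mm by 85 mm) begins 54 mm behind the grasp point. The pads swing forward as they close: fully open they stand 13 mm farther back than shut.
Start: joints at [-1.268, 0.521, -0.036, 1.599, 0.021, 1.021, -0.113], TCP at [0.228, 0.582, 0.2] pointing down, gripper open.
Joint ranges: [-2.91, 2.91], [-0.3, 2.13], [-1.5, 1.42], [0.17, 2.43], [-1.26, 4.41], [0.16, 1.93], [-2.52, 2.52]. Speed limits (rad/s): [1.89, 1.89, 2.39, 2.39, 3.01, 3.01, 3.01].

### API

Orientations are given as [roll, pitch, yaw] about the fixed x, y, z axes, in that order (R = Rz(yaw) Ry(pitch) Rx(roll)).
In Python, from workcell import bot gives the robot as it stands.
- The arm moves only by the tool carry_out, never from a script. Its argument "targets" is a list of rows, each a list of 7 numbers: the shift along the tool's x, y, z in mm, then the turn, a rotation vector about the tool's x, y, z in units of 6 degrees (1.0 is 6 degrees), then the closure in counts, from 0 (fully open) to 255 (shut). A call has 1 to 5 rows; each row shifts and turns the commanded pose from where the row before left it, along the tool's axes as they then stand; what a row does not reach is not made up. A row lasts 1/12 s, in which the tool goes at most 41.7 mm and 7.16 degrees, less where a joint would pass 70% of its speed; a pose out of reach is approached as far as the arm can. A call is refused whole if a number of a shift passes 41.7 or a number of a turn 1, either way. A call with a gripper value outside its range is refused whole. The fingers move at their own pace and stop on an object; "force" is the grip in N (left out, the last holds). Time passes only in rows, so rows that do not move let the fingers close. It gives the time, the measured TCP pose, the force and the opening at its end, in the units of the state.
- bot.observe(): the state, without advancing time (a new reading comes with each control period).
- bot.grab_frame(name): name is "scene" or "top" or "wrist"; returns a dict with "color" (480x640x3 uint8, red, green, blue), "z_map" (480x640 float32, m along the optical axis (not along the pixel's ray), 0 where there is no reading), "K" (3x3 intrinsics, pixels), "k1" (the pictures are not rectified: a ray, as slopes to the right and down, at radius r is drawn at 1 + k1 r^2 times it, then the intrinsics apply), "cam_to_world" (4x4, takes a point from camera to world coordinates); the wrist camera has in their place "T_tool_cam" (4x4, takes a point from camera to tool coordinates, whose origin is the TCP and whose axes are the flange's). Camera axes: x right, y down, z forward; pixel columns grow to the right and rows downward; lengths in m; the calibration is good to about 2 mm. A picture is of the moment at which its call begins: read the wrist's pose just before it.
- bot.job_done(): hands the job in, once; it reports no verdict.
The state is a dict: "clock": time; "qpos": joint angles; "qd": joint speeds; "joint_efforts": joint torques, N m; "position": TCP position; "tool_rot": TCP orientation; "force": force on the tool from outside, world axes, zero at the start; "moment": the same for the moment, N m; "grip_width": finger opening in m.
Only numpy, scipy, OpenCV 4.12 (cv2) and the standard library are available. Lean on these libraries where they do the work, as an engineer would, in place of code of your own. Each camera call takes 0.05 s, during which the arm holds its last target. There are 200 camera calls.

### The job

Of the three samples waiting near the front edge of the bench, lay the two round filter discs flat on the floor of the shallow brown disc tray, in its empty part, and let go of them. Then pick up the square specimen card, carry it over the lead-brick wall and finish while holding it, steady and level, about one centimetre above the detector's square black window, centred on it and with its edges parallel to the window's. Nothing may touch the detector or its bricks, and leave the jar, the label roll and the marker where they are.

Things in the scene. Friction and masses are not known exactly. Their poses are not given: they have to be found in the camera images.
- card: square white specimen card, 46 x 46 mm, 8 mm thick at the edges, with a round specimen in its middle standing up to 10 mm (look only, nothing solid above 8 mm); lies flat on the bench; about 20 g. Origin: centre of its underside; x and y along its edges, z up. Grasp from above across two parallel edges.
- disc_a: round filter disc, a translucent plastic holder, 52 mm across and 8 mm thick, lying flat on the bench; about 15 g. Origin: centre of its underside, z up. Grasp from above across the rim.
- disc_b: the other round filter disc, the same size: 52 mm across, 8 mm thick, about 15 g. Origin: centre of its underside, z up.
- disc_tray: shallow brown open tray, fixed, on the right: 304 mm along x, 224 mm along y, walls 2 mm thick and 26 mm high, floor 2 mm thick. Origin: centre of underside; x points away from the robot, y to the left. Eight fixed filter discs fill its far end (tray x 34 to 148 mm); the near part of the floor, x -150 to 34 mm, y -110 to 110 mm, is empty.
- detector: flat detector in a square castle of grey lead bricks, fixed. Origin: centre of underside; z up, x and y along the walls. Walls 25 mm thick, tops 70 mm above the bench; outside 190 x 190, inside 140 x 140 mm. In the middle the aluminium detector, 90 x 90 mm, flat top 45 mm above the bench, with a 50 x 50 mm black window in a 62 mm steel frame.
- window (a point): centre of the black detector window's upper face, 45 mm above the detector's origin; axes as the detector's (window edges along x and y, z up)
- filter_press: green hand lever press, fixed, standing left of the detector: 239 x 100 mm, 302 mm high; not needed, an obstacle to keep the arm clear of. Origin: centre of its underside; its lever runs towards the robot and ends in a black knob about 100 mm in front of the origin, 270 to 302 mm above the bench.
- jar: bystander: white plastic jar with a blue screw cap, 59 mm across, 70 mm high, loose. Origin: centre of its underside.
- roll: bystander: cream-coloured roll of labels, 59 mm across, 25 mm high, loose. Origin: centre of its underside.
- marker: bystander: blue and white marker pen, 14 x 140 x 14 mm, loose, lying along its y. Origin: middle of its underside.

How it is judged:
By the outcome, as a careful person would: the job done as asked, in the order asked, and still so for the second after the job is handed in, while the arm keeps its last pose, push and grip.
It also fails if it takes over 72 s, if anything falls off the work surface, if the arm or the gripper's body presses on something with over 40 N, if the wrist force passes 120 N, or if a joint passes its speed limit or range.

## Working session

There is one attempt and no reset: what is moved stays moved. The work goes in short steps, Python scripts to look and compute and a tool call to move; the robot and the scene stay as the last step left them, time stands still between calls to the robot, and variables do not carry over. Pictures are saved under pics/ and viewed, about 8 in all and at most 12, crops included, and the job is handed in when it is done.

Besides the shell and the picture viewer there is one more tool, called in YAML: its name, and indented under it one key for each argument. carry_out: Moves the arm, as the interface text tells. Its arguments: {"type":"object","properties":{"targets":{"type":"array","items":{"type":"array","items":{"type":"number"}}},"force":{"type":"number"}},"required":["targets"]}

```bash
ls; mkdir -p pics; cat > h.py <<'E'
import numpy as np, cv2, json
from workcell import bot
def snap(name):
    st=bot.observe(); f=bot.grab_frame(name); return st,f
def save(f,fn): cv2.imwrite('pics/'+fn, f["color"][:,:,::-1])
def rays(f,uv):
    K=np.array(f["K"]); uv=np.atleast_2d(np.array(uv,float))
    d=np.c_[(uv[:,0]-K[0,2])/K[0,0],(uv[:,1]-K[1,2])/K[1,1]]
    s=d.copy()
    for _ in range(20): s=d/(1+f["k1"]*(s**2).sum(1,keepdims=True))
    return np.c_[s,np.ones(len(s))]
def plane(f,uv,z,T=None):
    T=np.array(f["cam_to_world"]) if T is None else T
    r=rays(f,uv)@T[:3,:3].T; o=T[:3,3]
    return o+r*((z-o[2])/r[:,2])[:,None]
E
python3 - <<'E'
from h import *
print(bot.observe())
for n in("scene","top"):
    st,f=snap(n); save(f,n+'1.png'); np.save(n+'_z.npy',f["z_map"]); print(n,f["K"],f["k1"],f["cam_to_world"])
    import pickle; pickle.dump(f,open(n+'1.pkl','wb'))
E
```

```text
pics
{'clock': 0.0, 'qpos': array([-1.26822785,  0.52198801, -0.03635099,  1.59999506,  0.02117487,
        1.02114107, -0.1127949 ]), 'qd': array([ 1.64517193e-03,  5.60661807e-04, -2.27091128e-05,  3.13205182e-04,
       -1.14765373e-03,  2.98456534e-04,  6.85176707e-04]), 'joint_efforts': array([ 1.17369760e-03, -9.27090883e+01,  1.98115222e+00, -3.69947255e+01,
        1.80612324e-02,  8.04042531e-03,  2.40219629e-05]), 'position': array([0.22750039, 0.58171383, 0.19924633]), 'tool_rot': array([-3.14044600e+00,  5.04801169e-05,  2.76882641e+00]), 'force': array([0.25309735, 0.59340616, 0.30542814]), 'moment': array([ 0.03222275, -0.06486544,  0.01081128]), 'grip_width': 0.08501479785424068}
scene [[540.22407214   0.         326.7719401 ]
 [  0.         540.22407214 241.14033918]
 [  0.           0.           1.        ]] -0.10020060330331115 [[ 0.87368213 -0.23066309  0.42833874 -0.0142562 ]
 [-0.48646024 -0.40335335  0.7750242  -0.9411958 ]
 [-0.00599762 -0.88549456 -0.46461104  0.61819722]
 [ 0.          0.          0.          1.        ]]
top [[571.55536445   0.         328.53434751]
 [  0.         571.55536445 235.13569238]
 [  0.           0.           1.        ]] -0.08704639125020033 [[-0.02435284 -0.99320863  0.11376973  0.37018618]
 [-0.99964789  0.02539285  0.00770089 -0.00424633]
 [-0.01053753 -0.11354213 -0.9934773   1.30118375]
 [ 0.          0.          0.          1.        ]]
```

View pics/top1.png

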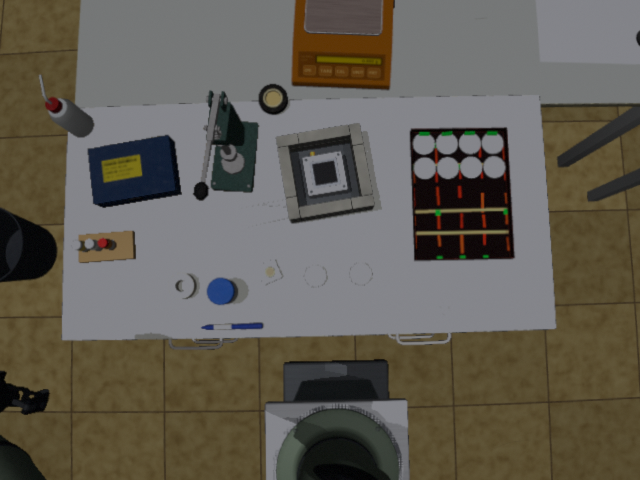

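View pics/scene1.png

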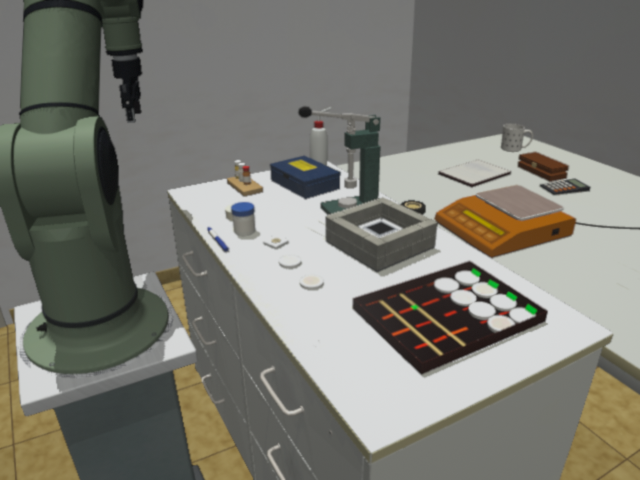

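Top view: card at about (270,271), discs at about (316,275) and (360,274), detector window at about (325,173), tray spanning (411–514, 127–261). The two pale strips in the tray at rows 211 and 232 need a height check. I'll do that and measure the rest coarsely.

```bash
python3 - <<'E'
from h import *; import pickle
f=pickle.load(open('top1.pkl','rb')); z=f["z_map"]; T=np.array(f["cam_to_world"])
def pt(u,v):
    d=np.median(z[v-1:v+2,u-1:u+2]); return (T[:3,:3]@(rays(f,(u,v))[0]*d)+T[:3,3]).round(4)
for n,u,v in [("floor",450,180+10),("strip1",460,211),("strip2",460,232),("floor",450,222),("floor",450,245),("wallL",414,230),("bench",395,230),("disc",316,268),("card",262,271),("win",325,173),("det",308,160),("brick",362,200),("trdisc",447,167),("mark",440,213)]: print(n,pt(u,v))
print("coarse discs",plane(f,[(316,275),(360.5,274)],.008),"card",plane(f,[(270.5,271.5)],.008),"win",plane(f,[(325,173)],.045))
# tray: dark rim outline at z=.026
c=f["color"].astype(int); m=(c.max(2)<130).astype(np.uint8); m[:, :395]=0; m[:,540:]=0; m[:110]=0;m[280:]=0
m=cv2.morphologyEx(m,cv2.MORPH_CLOSE,np.ones((9,9)))
k=max(cv2.findContours(m,0,1)[0],key=cv2.contourArea); r=cv2.minAreaRect(k); print(r); 
p=plane(f,cv2.boxPoints(r),.026); print(p.round(4), p.mean(0))
cr=f["color"][140:300,240:400,::-1]; cr=cv2.resize(cr,None,fx=3.75,fy=3.75,interpolation=cv2.INTER_CUBIC)
cr=cv2.createCLAHE(4,(6,6)).apply(cv2.cvtColor(cr,cv2.COLOR_BGR2GRAY)); cv2.imwrite('pics/crop1.png',cr)
E
```

```text
floor [ 0.617  -0.2779  0.0014]
strip1 [ 0.5672 -0.2985  0.0017]
strip2 [ 0.5184 -0.2958  0.0024]
floor [ 0.5423 -0.2741  0.0016]
floor [ 4.894e-01 -2.718e-01 -1.000e-04]
wallL [ 0.5239 -0.1879  0.018 ]
bench [ 0.5273 -0.147  -0.001 ]
disc [0.4441 0.036  0.008 ]
card [0.4403 0.1586 0.0078]
win [0.6543 0.01   0.0459]
det [0.6853 0.0475 0.0452]
brick [ 0.5867 -0.0697  0.0692]
trdisc [ 0.6705 -0.2728  0.0058]
mark [ 0.5638 -0.252   0.0011]
coarse discs [[ 0.42830941  0.03631937  0.008     ]
 [ 0.42805005 -0.06429355  0.008     ]] card [[0.43871728 0.13928119 0.008     ]] win [[0.65445337 0.00999915 0.045     ]]
((461.61163330078125, 193.51437377929688), (134.75942993164062, 102.37425231933594), 87.87889862060547)
[[ 0.7596 -0.1833  0.026 ]
 [ 0.764  -0.4218  0.026 ]
 [ 0.4516 -0.4129  0.026 ]
 [ 0.4493 -0.1814  0.026 ]] [ 0.60612326 -0.2998389   0.026     ]
```

View pics/crop1.png

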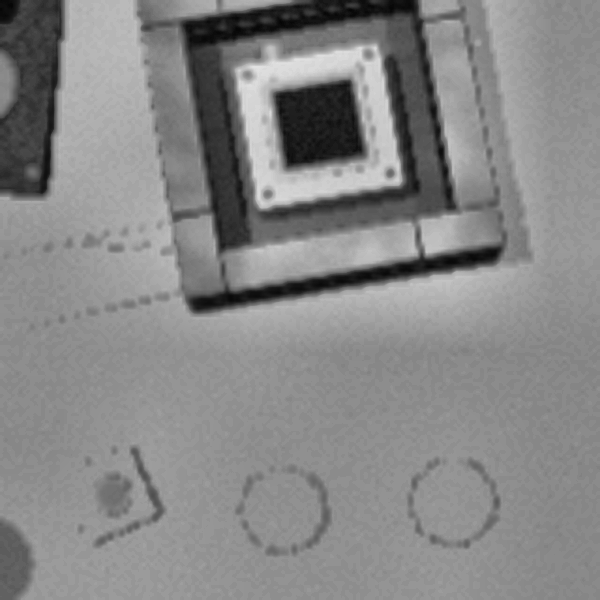

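```bash
cat >> h.py <<'E'
def cur():
    st=bot.observe(); p=np.array(st["position"])*1e3; return [p[0],p[1],p[2],st["tool_rot"][2]]
def plan(segs,start=None,g=0,polar=True):
    """segs: list of (x,y,z mm,yaw rad,nrows); prints rounded tool-frame rows, 5 per call"""
    P=np.array(start if start else cur(),float); out=[]
    for x,y,z,yaw,n in segs:
        A=P.copy(); B=np.array([x,y,z,yaw],float)
        for i in range(1,n+1):
            t=i/n; G=A+(B-A)*t
            if polar:
                ra,rb=np.hypot(*A[:2]),np.hypot(*B[:2]); aa,ab=np.arctan2(A[1],A[0]),np.arctan2(B[1],B[0])
                r,a=ra+(rb-ra)*t,aa+(ab-aa)*t; G[:2]=r*np.cos(a),r*np.sin(a)
            c,s=np.cos(P[3]),np.sin(P[3]); R=np.array([[c,s,0],[s,-c,0],[0,0,-1]])
            d=np.round(R.T@(G[:3]-P[:3]),0 if i<n else 1); w=round(-(G[3]-P[3])/np.radians(6),2)
            out.append([*d,0,0,w,g]); P[:3]+=R@d; P[3]-=w*np.radians(6)
    for i in range(0,len(out),5): print(json.dumps(out[i:i+5]).replace('.0,',',').replace('-0,','0,'))
    print("end",P.round(3))
E
python3 - <<'E'
from h import *; import pickle
f=pickle.load(open('top1.pkl','rb'))
print(plane(f,[(315.4,275.6),(360.7,273.5)],.008))
a=np.radians
r=440
def p(az,z,n): return (r*np.cos(a(az)),r*np.sin(a(az)),z,a(az)+1.5708,n)
plan([p(35,200,7),p(-8.6,160,8)])
E
```

```text
[[ 0.4269874   0.03770593  0.008     ]
 [ 0.42916764 -0.0647794   0.008     ]]
[[-50, -28, 0, 0, 0, 0.8, 0], [-48, -29, 0, 0, 0, 0.8, 0], [-46, -28, 0, 0, 0, 0.8, 0], [-43, -28, 0, 0, 0, 0.8, 0], [-42, -29, -1, 0, 0, 0.8, 0]]
[[-39, -28, 0, 0, 0, 0.81, 0], [-36.4, -27.6, 0.3, 0, 0, 0.8, 0], [-42, -2, 5, 0, 0, 0.91, 0], [-42, -2, 5, 0, 0, 0.91, 0], [-41, -2, 5, 0, 0, 0.9, 0]]
[[-42, -2, 5, 0, 0, 0.91, 0], [-42, -2, 5, 0, 0, 0.91, 0], [-42, -2, 5, 0, 0, 0.91, 0], [-41, -2, 5, 0, 0, 0.91, 0], [-42.2, -1.8, 5, 0, 0, 0.9, 0]]
end [435.027 -65.753 159.995   1.421]
```

carry_out:
  targets:
    - [-34,-20,0,0,0,0.56,0]
    - [-33,-20,0,0,0,0.56,0]
    - [-32,-20,0,0,0,0.56,0]
    - [-32,-20,0,0,0,0.56,0]
    - [-31,-20,0,0,0,0.56,0]

```text
clock: 0.52
position: [0.3242, 0.4166, 0.1995]
tool_rot: [-3.141, 0.0, 2.472]
force: [1.6, -0.2, 0.2]
grip_width: 0.0854
```

carry_out:
  targets:
    - [-29,-20,0,0,0,0.56,0]
    - [-29,-20,0,0,0,0.56,0]
    - [-28,-20,0,0,0,0.56,0]
    - [-27,-20,0,0,0,0.56,0]
    - [-26,-19,0,0,0,0.56,0]

```text
clock: 0.93
position: [0.3524, 0.2491, 0.1997]
tool_rot: [-3.141, 0.0, 2.179]
force: [0.3, -0.6, -0.6]
grip_width: 0.0854
```

carry_out:
  targets:
    - [-37,-2,4,0,0,0.81,0]
    - [-37,-2,4,0,0,0.81,0]
    - [-37,-2,4,0,0,0.81,0]
    - [-37,-2,4,0,0,0.81,0]
    - [-37,-2,4,0,0,0.81,0]

```text
clock: 1.35
position: [0.4224, 0.0791, 0.1797]
tool_rot: [3.141, 0.0, 1.754]
force: [1.0, -0.4, -0.1]
grip_width: 0.0853
```

carry_out:
  targets:
    - [-37,-2,4,0,0,0.81,0]
    - [-37,-2,4,0,0,0.81,0]
    - [-37,-2,4,0,0,0.81,0]
    - [-37,-2,4,0,0,0.81,0]

```text
clock: 1.68
position: [0.4227, -0.0685, 0.1636]
tool_rot: [3.141, 0.0, 1.415]
force: [0.2, -0.2, -0.2]
grip_width: 0.0852
```

```bash
python3 - <<'E'
from h import *; import pickle
print(bot.observe()); st,f=snap("wrist"); print({k:v for k,v in f.items() if k not in("color","z_map")})
f["st"]=st; pickle.dump(f,open('w1.pkl','wb')); save(f,'w1.png')
E
```

```text
{'clock': 1.6833, 'qpos': array([-0.37213247,  0.29077553,  0.47936566,  2.14848431, -0.19645533,
        0.74293651,  0.07955605]), 'qd': array([ 0.76758442,  0.12966295,  0.35854182,  0.07189948, -0.24099355,
       -0.11841568,  0.27651049]), 'joint_efforts': array([-10.10270208, -56.61540627,   4.00163412, -27.66610801,
         0.86184857,   0.65287622,  -0.95955145]), 'position': array([ 0.42273312, -0.06850112,  0.16362588]), 'tool_rot': array([3.14128234e+00, 1.70437668e-04, 1.41495015e+00]), 'force': array([ 0.23647656, -0.20128526, -0.24310003]), 'moment': array([ 0.01034896, -0.08463009, -0.0556638 ]), 'grip_width': 0.0851980781381788}
{'K': array([[355.09666831,   0.        , 318.39101651],
       [  0.        , 355.09666831, 240.1304584 ],
       [  0.        ,   0.        ,   1.        ]]), 'k1': -0.07024044458916957, 'T_tool_cam': array([[-2.61757778e-04, -9.54496250e-01, -2.98222803e-01,
         7.64734409e-02],
       [ 9.99999779e-01, -6.75884855e-05, -6.61400680e-04,
         1.71272568e-03],
       [ 6.11148041e-04, -2.98222910e-01,  9.54496057e-01,
        -1.73964290e-01],
       [ 0.00000000e+00,  0.00000000e+00,  0.00000000e+00,
         1.00000000e+00]])}
```

View pics/w1.png

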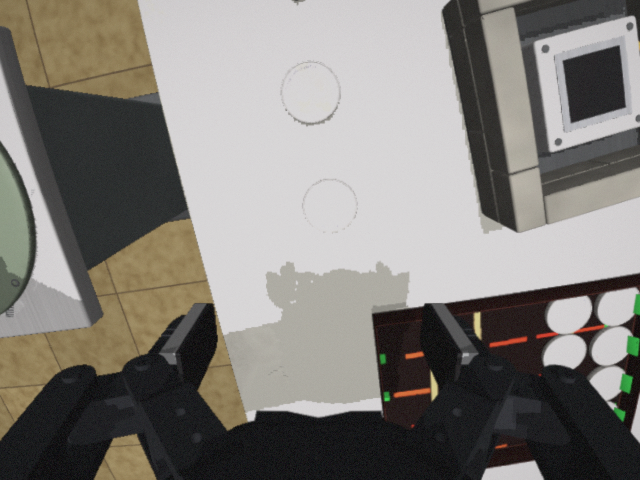

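Wrist view: discs are at about (330,205) and (310,92). The tray lies lower right and the detector upper right. I'll fit the circles and compare with the top view.

```bash
cat >> h.py <<'E'
from scipy.spatial.transform import Rotation as Ro
def toolT(st):
    T=np.eye(4); T[:3,:3]=Ro.from_euler('xyz',st["tool_rot"]).as_matrix(); T[:3,3]=st["position"]; return T
def wT(st,f): return toolT(st)@np.array(f["T_tool_cam"])
def edges(f,box):
    x0,y0,x1,y1=box; g=cv2.cvtColor(f["color"],cv2.COLOR_RGB2GRAY)[y0:y1,x0:x1].astype(np.float32)
    d=cv2.morphologyEx(g,cv2.MORPH_BLACKHAT,np.ones((9,9)))   # dark thin outlines
    v,u=np.nonzero(d>max(6,0.35*d.max())); return np.c_[u+x0,v+y0]
def circ(f,box,z,T=None,R=.026):
    from scipy.optimize import least_squares
    p=plane(f,edges(f,box),z,T)[:,:2]; 
    s=least_squares(lambda q:np.hypot(*(p-q[:2]).T)-q[2],[*np.median(p,0),R],loss='soft_l1',f_scale=.001)
    return s.x.round(4),len(p)
E
python3 - <<'E'
from h import *; import pickle
f=pickle.load(open('w1.pkl','rb')); T=wT(f["st"],f)
print(plane(f,[(330,205),(310,92)],.008,T))
print(circ(f,(295,170,365,240),.008,T),circ(f,(272,52,350,132),.008,T))
t=pickle.load(open('top1.pkl','rb'))
print(circ(t,(300,259,332,292),.008),circ(t,(344,257,377,290),.008))
q=np.array(bot.observe()["position"]);print(q, bot.observe()["qd"][0],bot.observe()["clock"])
E
```

```text
[[ 0.43635605 -0.06233035  0.008     ]
 [ 0.43390928  0.0395568   0.008     ]]
(array([ 0.4357, -0.0635,  0.0257]), 153) (array([0.4341, 0.0385, 0.0256]), 202)
(array([0.4274, 0.0383, 0.0257]), 64) (array([ 0.4292, -0.064 ,  0.0259]), 28)
[ 0.42099449 -0.07473171  0.16331186] -0.0745337226887978 1.7333
```

```bash
python3 - <<'E'
from h import *; import pickle
st,f=snap("wrist"); st,f=snap("wrist"); T=wT(st,f); print(st["position"],st["tool_rot"],st["qd"][0]); save(f,'w2.png')
for z in(.004,.008): print(circ(f,(295,160,365,240),z,T),circ(f,(272,42,350,132),z,T))
f["st"]=st; pickle.dump(f,open('w2.pkl','wb'))
z=f["z_map"]
for u,v in((330,195),(310,92),(240,200)):
    d=z[v,u]; print((T[:3,:3]@(rays(f,(u,v))[0]*d)+T[:3,3]).round(4))
E
```

```text
[ 0.42143254 -0.07163268  0.16344061] [-3.14091043e+00  1.57733560e-03  1.40839746e+00] -0.06664721702093188
(array([ 0.4357, -0.0644,  0.0261]), 118) (array([0.4341, 0.0387, 0.0259]), 204)
(array([ 0.4357, -0.0636,  0.0258]), 118) (array([0.4341, 0.0382, 0.0256]), 204)
[ 0.4364 -0.0564  0.0075]
[0.4331 0.0361 0.0084]
[ 0.3501 -0.0482  0.0008]
```

```bash
python3 - <<'E'
from h import *; import pickle
t=pickle.load(open('top1.pkl','rb')); s=pickle.load(open('scene1.pkl','rb')); w=pickle.load(open('w2.pkl','rb')); T=wT(w["st"],w)
def win(f,box,T=None):
    x0,y0,x1,y1=box; g=f["color"][y0:y1,x0:x1].max(2); m=(g<70).astype(np.uint8)
    n,l,st,c=cv2.connectedComponentsWithStats(m); ok=[i for i in range(1,n) if st[i,0]>0 and st[i,1]>0 and st[i,0]+st[i,2]<x1-x0 and st[i,1]+st[i,3]<y1-y0]
    i=max(ok,key=lambda i:st[i,4]); k=max(cv2.findContours((l==i).astype(np.uint8),0,1)[0],key=cv2.contourArea).reshape(-1,2)+[x0,y0]
    p=plane(f,k,.045,T)[:,:2]; r=cv2.minAreaRect((p*1e3).astype(np.float32)); return r, c[i]+[x0,y0]
print("top",win(t,(300,150,348,196))); print("wrist",win(w,(530,20,639,150),T))
try: print("scene",win(s,(350,205,415,255)))
except Exception as e: print(e)
print("scene discs",circ(s,(276,250,306,272),.008),circ(s,(296,271,328,292),.008), plane(s,[(290,260),(312,281)],.008))
E
python3 - <<'E'
import cv2,numpy as np
s=cv2.imread('pics/scene1.png')[215:300,230:430]; a=cv2.resize(s,(800,340),interpolation=2)
w=cv2.imread('pics/w2.png'); b=cv2.resize(w[:,200:],None,fx=.5,fy=.5)
c=np.zeros((600,800,3),np.uint8); c[:340]=a; c[345:585,:220]=b
cv2.imwrite('pics/cmp.png',c)
E
```

```text
top (((655.5867919921875, 11.178750991821289), (47.93659210205078, 48.56578826904297), 8.890556335449219), array([324.46813187, 172.53406593]))
wrist (((662.0725708007812, 11.906330108642578), (49.00491714477539, 48.733970642089844), 8.38326644897461), array([595.93089663,  76.97458595]))
scene (((658.8797607421875, 11.887411117553711), (42.603206634521484, 41.88739013671875), 8.60570240020752), array([380.25179856, 227.73381295]))
scene discs (array([0.4258, 0.0285, 0.0231]), 91) (array([ 0.4281, -0.0721,  0.024 ]), 91) [[ 0.43036065  0.03740197  0.008     ]
 [ 0.43191759 -0.06756715  0.008     ]]
```

View pics/cmp.png

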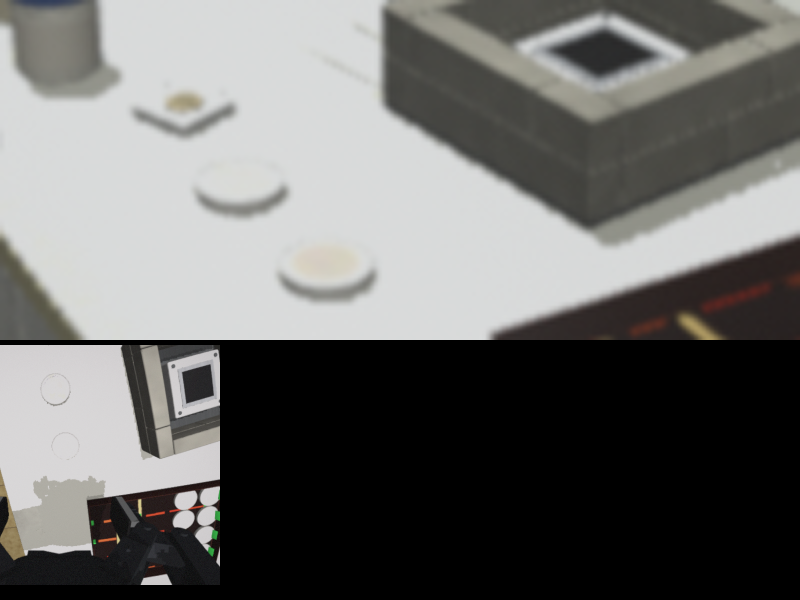

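Seventh picture counted: w1, cmp, top, scene and crop1 make 5 viewed so far. In the scene crop the discs' top ellipses centre at about (240,185) and (327,264). The top and wrist cameras disagree by about 6.5 mm in x, with the scene camera in between, so I'll use the middle value. The jaws centre the disc along x anyway, and I'll calibrate the wrist bias later by grasping and rotating.

```bash
python3 - <<'E'
from h import *
print(cur(), bot.observe()["qd"].round(3))
plan([(433,-64,40,cur()[3],4),(433,-64,0,cur()[3],3)])
E
```

```text
[np.float64(422.0960568341757), np.float64(-69.02459064472276), np.float64(163.57466836149305), np.float64(1.413757362524352)] [-0.051 -0.004 -0.046 -0.011  0.001  0.004 -0.009]
[[2, 3, 31, 0, 0, 0, 0], [1, 2, 31, 0, 0, 0, 0], [2, 2, 31, 0, 0, 0, 0], [1.7, 3, 30.6, 0, 0, 0, 0], [0, 0, 13, 0, 0, 0, 0]]
[[0, 0, 14, 0, 0, 0, 0], [0, 0, 13, 0, 0, 0, 0]]
end [ 4.33021e+02 -6.39710e+01 -2.50000e-02  1.41400e+00]
```

carry_out:
  targets:
    - [2,3,31,0,0,0,0]
    - [1,2,31,0,0,0,0]
    - [2,3,31,0,0,0,0]
    - [1,3,30,0,0,0,0]
    - [0,0,15,0,0,0,0]
  force: 30

```text
clock: 2.25
position: [0.4339, -0.0611, 0.0229]
tool_rot: [-3.139, -0.0, 1.421]
force: [-0.6, -0.1, 0.3]
grip_width: 0.0853
```

carry_out:
  targets:
    - [0,0,0,0,0,0,0]
    - [0,0,0,0,0,0,0]
    - [0,0,0,0,0,0,0]

```text
clock: 2.5
position: [0.4351, -0.0622, 0.0267]
tool_rot: [3.141, -0.0, 1.42]
force: [1.1, -0.1, 1.6]
grip_width: 0.0857
```

carry_out:
  targets:
    - [-2,-2,13,0,0,0,0]
    - [0,0,12,0,0,0,0]
    - [0,0,2,0,0,0,0]
    - [0,0,0,0,0,0,0]

```text
clock: 2.83
position: [0.4326, -0.064, -0.0005]
tool_rot: [3.141, -0.0, 1.419]
force: [0.4, 0.1, -0.1]
grip_width: 0.0855
```

carry_out:
  targets:
    - [0,0,0,0,0,0,110]
    - [0,0,0,0,0,0,110]
    - [0,0,0,0,0,0,110]
    - [0,0,0,0,0,0,110]
    - [0,0,0,0,0,0,110]
  force: 30

```text
clock: 3.25
position: [0.4325, -0.0641, -0.0009]
tool_rot: [3.141, -0.0, 1.419]
force: [0.4, 0.1, 0.0]
grip_width: 0.0481
```

```bash
python3 - <<'E'
from h import *
s=bot.observe(); print(cur(),s["force"],s["grip_width"],s["qd"].round(3))
st,f=snap("wrist"); save(f,'w3.png')
E
```

```text
[np.float64(432.5031538039548), np.float64(-64.11341822266999), np.float64(-0.902628151107171), np.float64(1.4190884943370126)] [0.44056751 0.11993953 0.03168764] 0.04812001464893809 [ 0.002  0.004 -0.002  0.002  0.    -0.002  0.   ]
```

View pics/w3.png

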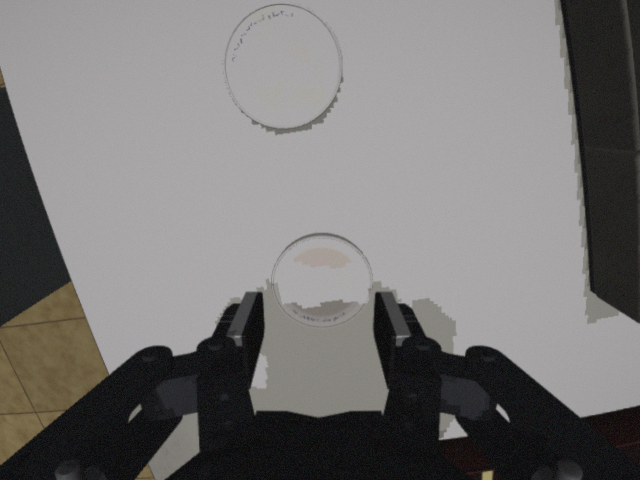

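Sixth picture: the jaws closed at 48 mm, and the disc at (323,280) sits ahead of the pads along tool +x. I'll measure the offset.

```bash
python3 - <<'E'
from h import *
st,f=snap("wrist"); T=wT(st,f); print(st["position"],st["grip_width"])
def circ2(box,z):
    p=edges(f,box); P=plane(f,p,z,T); L=(P-st["position"])@toolT(st)[:3,:3]
    q=cv2.minEnclosingCircle((L[:,:2]*1e3).astype(np.float32)); return q
uv=[(273,278),(372,280),(323,233),(322,327)]
for z in(.008,.012): print(((plane(f,uv,z,T)-st["position"])@toolT(st)[:3,:3]*1e3).round(1))
print(circ(f,(215,0,350,140),.008,T))
c=np.array(f["T_tool_cam"]); print(c[:3,3])
# pixel of tool points
def proj(p):
    q=np.linalg.inv(c)@[*p,1]; s=q[:2]/q[2]; s=s*(1+f["k1"]*(s@s)); return (np.array(f["K"])[:2,:2]@s+np.array(f["K"])[:2,2]).round(1)
for p in([0,.024,-.003],[0,-.024,-.003],[.011,.024,-.003],[.011,-.024,-.003],[0,0,0]): print(p,proj(p))
E
```

```text
[ 0.43241717 -0.06412297 -0.00101123] 0.048857909803911775
[[  4.9 -21.3  -9. ]
 [  3.8  28.7  -9. ]
 [ 28.5   3.8  -9. ]
 [-23.3   3.5  -9. ]]
[[  6.7 -20.7 -13. ]
 [  5.6  28.  -13. ]
 [ 29.7   3.8 -13. ]
 [-20.8   3.5 -13. ]]
(array([0.4345, 0.0385, 0.0254]), 812)
[ 0.07646648  0.00171516 -0.17396436]
[0, 0.024, -0.003] [361.1 282.1]
[0, -0.024, -0.003] [269.7 282. ]
[0.011, 0.024, -0.003] [361.9 262.5]
[0.011, -0.024, -0.003] [268.7 262.4]
[0, 0, 0] [315.4 279.8]
```

```bash
python3 - <<'E'
from h import *
st,f=snap("wrist"); z=f["z_map"]; c=np.array(f["T_tool_cam"]); print(st["grip_width"])
for u,v in((250,298),(258,297),(256,310),(245,330),(260,305),(238,340),(380,298),(378,297),(385,310),(395,330),(323,280),(200,345)):
    d=z[v,u]; print(u,v,((c[:3,:3]@(rays(f,(u,v))[0]*d)+c[:3,3])*1e3).round(1))
E
```

```text
0.04849198968768871
250 298 [ 11.4 -26.1 -44.2]
258 297 [ 11.3 -23.  -43.2]
256 310 [  9.2 -22.8 -50.2]
245 330 [ 11.6 -23.3 -68.8]
260 305 [  6.3 -22.9 -40.7]
238 340 [  9.6 -25.2 -71.8]
380 298 [ 11.6  26.5 -44.8]
378 297 [ 10.8  26.1 -42.2]
385 310 [ 11.3  26.9 -54.1]
395 330 [ 11.   27.9 -67.8]
323 280 [ 3.8  3.9 -8.9]
200 345 [ 12.  -35.7 -78.6]
```

```bash
python3 - <<'E'
from h import *; import pickle
st,f=snap("scene"); pickle.dump(f,open('s2.pkl','wb'))
T=np.linalg.inv(np.array(f["cam_to_world"])); K=np.array(f["K"])
def proj(p):
    q=T@[*p,1]; s=q[:2]/q[2]; s=s*(1+f["k1"]*(s@s)); return K[:2,:2]@s+K[:2,2]
tp=proj(st["position"]); print(tp, proj(st["position"]+[0,0,.04]))
u,v=tp.astype(int); c=f["color"][v-90:v+60,u-100:u+100,::-1].copy()
c=cv2.resize(c,None,fx=4,fy=4,interpolation=2); cv2.circle(c,(int((tp[0]-u+100)*4),int((tp[1]-v+90)*4)),5,(0,0,255),1); cv2.imwrite('pics/s2.png',c)
E
```

```text
[311.51554943 283.83449651] [311.14735586 267.77000054]
```

View pics/s2.png

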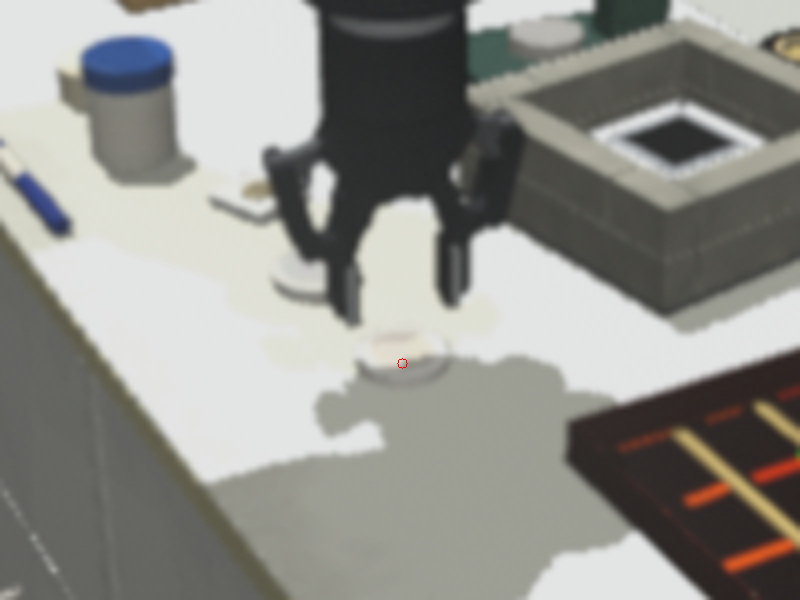

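Seventh picture: the fingertips, at crop (352,322) and (452,303), hang well above the reported TCP mark at (402,363). Wrist depth agrees, putting the tips about 40 mm behind the reported TCP. So the reported TCP does not match the finger ends. I'll open, go down 30 mm and re-measure tips against disc.

carry_out:
  targets:
    - [0,0,0,0,0,0,40]
    - [0,0,0,0,0,0,40]
    - [0,0,10,0,0,0,40]
    - [0,0,10,0,0,0,40]
    - [0,0,10,0,0,0,40]

```text
clock: 3.87
position: [0.4322, -0.064, -0.0323]
tool_rot: [-3.141, -0.0, 1.419]
force: [0.4, -0.4, 1.2]
grip_width: 0.072
```

carry_out:
  targets:
    - [0,0,0,0,0,0,40]
    - [0,0,0,0,0,0,40]

```text
clock: 4.03
position: [0.4316, -0.0643, -0.0321]
tool_rot: [-3.14, 0.0, 1.418]
force: [0.6, -0.9, -0.2]
grip_width: 0.0723
```

```bash
cat >> h.py <<'E'
def tips(f,v0=200,v1=480):
    """finger points (tool frame, mm) by depth: dark pixels standing near tool x<=16, z<-12 from depth"""
    z=f["z_map"]; c=np.array(f["T_tool_cam"]); v,u=np.mgrid[v0:v1:1,150:490:1]; uv=np.c_[u.ravel(),v.ravel()]
    d=z[uv[:,1],uv[:,0]]; P=((rays(f,uv)*d[:,None])@c[:3,:3].T+c[:3,3])*1e3
    dark=f["color"][uv[:,1],uv[:,0]].max(1)<110
    k=dark&(d>0)&(abs(P[:,0])<16); return P[k]
def tipinfo(f):
    P=tips(f)
    for s in(-1,1):
        Q=P[P[:,1]*s>0]; zt=np.percentile(Q[:,2],99); N=Q[Q[:,2]>zt-12]
        print("side",s,"tip z",zt.round(1),"inner y",np.percentile(N[:,1]*s,3).round(1),"front x",np.percentile(N[:,0],97).round(1),len(N))
E
python3 - <<'E'
from h import *
st,f=snap("wrist"); print(cur(),st["force"],st["grip_width"]); save(f,'w4.png'); tipinfo(f)
T=wT(st,f); print(circ(f,(215,0,350,140),.008,T))
uv=[(323,280)]; print(f["z_map"][250:300:10,323])
E
```

```text
[np.float64(431.89756257678107), np.float64(-64.32157643337085), np.float64(-31.58858013475607), np.float64(1.4184335257142062)] [ 0.60805775 -0.89727888 -0.17154564] 0.07229370061595816
side -1 tip z -31.7 inner y 33.6 front x 10.8 290
side 1 tip z -39.9 inner y 37.3 front x 11.7 698
(array([0.4349, 0.0373, 0.0243]), 923)
[0.15051438 0.14337265 0.14472106 0.14524364 0.14723933]
```

View pics/w4.png

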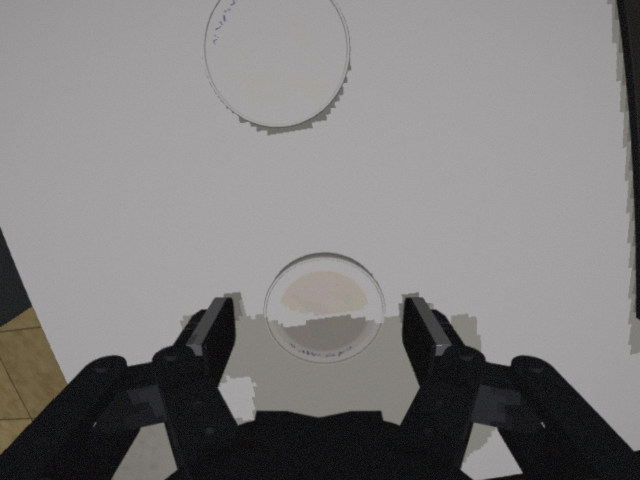

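Eighth picture: the disc at (325,307) lies between the open fingers, whose tips are just above the bench. Now the disc's position relative to the fingers.

```bash
cat >> h.py <<'E'
def tool(st,p): return (np.atleast_2d(p)-st["position"])@toolT(st)[:3,:3]*1e3
E
python3 - <<'E'
from h import *
st,f=snap("wrist"); T=wT(st,f)
uv=[(265,308),(385,308),(325,253),(326,362)]
L=tool(st,plane(f,uv,.008,T)); print(L.round(1), cur())
P=tips(f); 
for a,b in((-44,-41),(-48,-44),(-55,-50)):
    for s in(-1,1):
        Q=P[(P[:,2]>a)&(P[:,2]<b)&(P[:,1]*s>0)]; print(a,s,len(Q),np.percentile(Q[:,1]*s,[2,10,50]).round(1) if len(Q) else '', np.percentile(Q[:,0],[3,97]).round(1) if len(Q) else '')
E
```

```text
[[  4.4 -21.  -39.6]
 [  4.4  29.8 -39.6]
 [ 29.1   4.3 -39.6]
 [-22.8   5.  -39.6]] [np.float64(432.1720828179564), np.float64(-64.30094636677721), np.float64(-31.26819838891054), np.float64(1.4185691842418464)]
-44 -1 97 [34.  34.1 34.4] [-8.9 11.3]
-44 1 104 [37.3 37.4 37.6] [-9.3 11.3]
-48 -1 204 [33.9 34.1 34.4] [-9.6 11.8]
-48 1 222 [37.3 37.4 37.7] [-9.5 11.8]
-55 -1 361 [34.  34.2 34.6] [-8.8 11.8]
-55 1 353 [37.4 37.5 37.9] [-9.  11.7]
```

carry_out:
  targets:
    - [2,2.7,4,0,0,0,40]
    - [0,0,0,0,0,0,40]
    - [0,0,0,0,0,0,110]
    - [0,0,0,0,0,0,110]
    - [0,0,0,0,0,0,110]

```text
clock: 4.55
position: [0.4359, -0.0626, -0.0343]
tool_rot: [3.14, -0.0, 1.419]
force: [-2.1, 1.1, 20.9]
grip_width: 0.049
```

carry_out:
  targets:
    - [0,0,0,0,0,0,110]
    - [0,0,0,0,0,0,110]
    - [0,0,0,0,0,0,110]

```text
clock: 4.8
position: [0.4359, -0.0626, -0.0344]
tool_rot: [3.14, -0.0, 1.419]
force: [-1.9, 1.5, 23.3]
grip_width: 0.0494
```

```bash
python3 - <<'E'
from h import *
st,f=snap("wrist"); P=tips(f); print(cur(),st["grip_width"],st["force"])
for a,b in((-38,-35),(-41,-38),(-44,-41),(-48,-44),(-55,-50)):
    for s in(-1,1):
        Q=P[(P[:,2]>a)&(P[:,2]<b)&(P[:,1]*s>0)]; print(a,s,len(Q),np.percentile(Q[:,1]*s,[2,10,50]).round(1) if len(Q) else '', np.percentile(Q[:,0],[3,97]).round(1) if len(Q) else '')
save(f,'w5.png'); cv2.imwrite('pics/w5c.png',cv2.resize(f["color"][230:380,220:430,::-1],None,fx=3.5,fy=3.5,interpolation=2))
E
```

```text
[np.float64(435.8917228417445), np.float64(-62.62227322108757), np.float64(-34.34897503479113), np.float64(1.418766726309915)] 0.049350400839458915 [-1.86454574  1.5106832  23.26049192]
-38 -1 7 [22.9 23.  23. ] [ 8.1 10.8]
-38 1 8 [26.1 26.2 26.3] [ 8.2 10.2]
-41 -1 51 [18.9 22.9 25.3] [ 7.9 13.4]
-41 1 55 [25.2 26.3 28.5] [ 7.4 11.9]
-44 -1 173 [17.7 22.5 23.1] [-9.3 11.9]
-44 1 166 [ 3.6 12.1 26.5] [-7.2 12.1]
-48 -1 218 [22.9 23.  24.7] [-8.6 11.9]
-48 1 220 [25.9 26.  28. ] [-8.6 11.9]
-55 -1 319 [22.9 23.  25.2] [-8.4 11.8]
-55 1 317 [25.9 26.  28.6] [-8.8 11.8]
```

View pics/w5c.png

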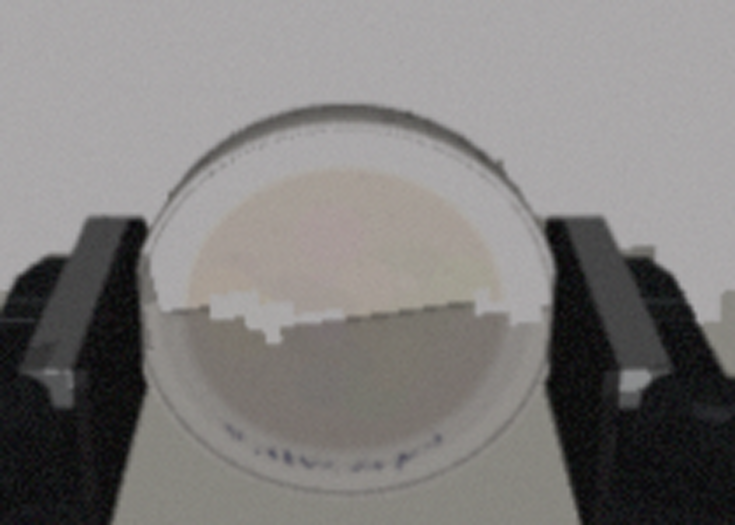

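Ninth picture: the pads' tips overlap the disc's rim at the crop's left (145,250) and right (550,250), with 23 N upward. They are sitting on top of the disc, so I'll open, go 5 mm lower and grip again.

carry_out:
  targets:
    - [0,0,-2,0,0,0,40]
    - [0,0,0,0,0,0,40]
    - [0,0,4,0,0,0,40]
    - [0,0,3,0,0,0,40]
    - [0,0,0,0,0,0,40]

```text
clock: 5.27
position: [0.4355, -0.0625, -0.0399]
tool_rot: [3.141, -0.001, 1.419]
force: [-2.7, 1.4, 22.4]
grip_width: 0.0721
```

carry_out:
  targets:
    - [0,0,0,0,0,0,115]
    - [0,0,0,0,0,0,115]
    - [0,0,0,0,0,0,115]
    - [0,0,0,0,0,0,115]
    - [0,0,0,0,0,0,115]

```text
clock: 5.68
position: [0.4358, -0.0626, -0.0393]
tool_rot: [3.14, -0.001, 1.418]
force: [-5.7, 1.6, 52.3]
grip_width: 0.0698
```

carry_out:
  targets:
    - [0,0,-8,0,0,0,40]
    - [0,0,0,0,0,0,40]
    - [0,0,0,0,0,0,130]
    - [0,0,0,0,0,0,130]
    - [0,0,0,0,0,0,130]

```text
clock: 6.1
position: [0.4351, -0.0625, -0.0324]
tool_rot: [-3.141, -0.0, 1.419]
force: [-2.2, 0.6, 16.0]
grip_width: 0.0487
```

carry_out:
  targets:
    - [0,0,0,0,0,0,130]
    - [0,0,0,0,0,0,130]
    - [0,0,0,0,0,0,130]

```text
clock: 6.35
position: [0.4351, -0.0625, -0.0323]
tool_rot: [-3.141, -0.0, 1.419]
force: [-2.3, 0.4, 13.9]
grip_width: 0.0488
```

```bash
python3 - <<'E'
from h import *
print(cur(),bot.observe()["force"],bot.observe()["grip_width"])
E
```

```text
[np.float64(435.14985674777876), np.float64(-62.50791599526112), np.float64(-32.34913907332141), np.float64(1.4188668791563406)] [-2.27452564  0.38466599 13.86816381] 0.04879749258183546
```

Commanded to 41.7 mm, the fingers stopped at 48.8 mm, so they hold something. I'll lift and check.

carry_out:
  targets:
    - [0,0,-10,0,0,0,130]
    - [0,0,-20,0,0,0,130]
    - [0,0,-25,0,0,0,130]
    - [0,0,-25,0,0,0,130]
    - [0,0,0,0,0,0,130]

```text
clock: 6.77
position: [0.4367, -0.0628, 0.0511]
tool_rot: [3.138, -0.001, 1.418]
force: [-0.0, -0.1, 1.3]
grip_width: 0.0485
```

```bash
python3 - <<'E'
from h import *
st,f=snap("wrist"); z=f["z_map"]; c=np.array(f["T_tool_cam"]); print(cur(),st["grip_width"],st["force"])
for v in range(200,380,15):
    d=z[v,323]; print(v,((c[:3,:3]@(rays(f,(323,v))[0]*d)+c[:3,3])*1e3).round(1),f["color"][v,323])
save(f,'w6.png')
E
```

```text
[np.float64(436.3505131425392), np.float64(-62.420230957587094), np.float64(49.52691187989821), np.float64(1.419265419476331)] 0.048459624722899726 [-0.00440057 -0.06837904  1.27538931]
200 [32.9  4.5 52.2] [177 175 177]
215 [23.1  4.6 51.7] [177 175 176]
230 [12.8  4.6 52.2] [181 177 178]
245 [ 2.9  4.6 50.7] [179 176 177]
260 [ 25.    3.5 -36.8] [106 106 101]
275 [ 19.5   3.5 -39.6] [177 173 170]
290 [ 12.5   3.5 -39. ] [173 163 159]
305 [  6.1   3.6 -40. ] [172 164 155]
320 [ -0.8   3.6 -40.5] [127 120 112]
335 [ -8.5   3.6 -40. ] [121 119 113]
350 [-17.1   3.7 -38.7] [124 118 113]
365 [-24.2   3.7 -39.9] [146 143 139]
```

```bash
python3 - <<'E'
from h import *
plan([(553,-345,50,1.02,9),(553,-345,10,1.02,2)],g=130,polar=False)
E
```

```text
[[-29, 18, 0, 0, 0, 0.42, 130], [-28, 18, 0, 0, 0, 0.43, 130], [-28, 20, 0, 0, 0, 0.42, 130], [-26, 22, 0, 0, 0, 0.42, 130], [-26, 22, 0, 0, 0, 0.43, 130]]
[[-24, 24, 0, 0, 0, 0.42, 130], [-24, 24, 0, 0, 0, 0.43, 130], [-22, 26, 0, 0, 0, 0.42, 130], [-21.2, 26.4, -0.5, 0, 0, 0.42, 130], [0, 0, 20, 0, 0, 0, 130]]
[[0, 0, 20, 0, 0, 0, 130]]
end [ 553.035 -344.974   10.027    1.02 ]
```

carry_out:
  targets:
    - [-29,18,0,0,0,0.42,130]
    - [-28,18,0,0,0,0.43,130]
    - [-28,20,0,0,0,0.42,130]
    - [-26,22,0,0,0,0.42,130]
    - [-26,22,0,0,0,0.43,130]

```text
clock: 7.23
position: [0.4999, -0.2211, 0.0469]
tool_rot: [-3.14, -0.0, 1.195]
force: [1.5, 1.1, 0.1]
grip_width: 0.0486
```

carry_out:
  targets:
    - [-24,24,0,0,0,0.42,130]
    - [-24,24,0,0,0,0.43,130]
    - [-22,26,0,0,0,0.42,130]
    - [-21,26,0,0,0,0.42,130]
    - [0,0,0,0,0,0,130]

```text
clock: 7.65
position: [0.5517, -0.3509, 0.0467]
tool_rot: [3.14, 0.003, 1.013]
force: [-0.1, 0.4, 0.3]
grip_width: 0.0483
```

carry_out:
  targets:
    - [0,0,0,0,0,0,130]
    - [0,0,0,0,0,0,130]
    - [0,0,0,0,0,0,130]

```text
clock: 7.9
position: [0.5513, -0.3435, 0.0472]
tool_rot: [-3.14, -0.001, 1.021]
force: [-0.3, 0.6, 0.8]
grip_width: 0.0484
```

```bash
python3 - <<'E'
from h import *
st,f=snap("wrist"); T=wT(st,f); print(cur(),st["grip_width"],st["force"]); save(f,'w7.png')
# tray extents: dark-brown floor points by depth (world)
v,u=np.mgrid[0:480:3,0:640:3]; uv=np.c_[u.ravel(),v.ravel()]; d=f["z_map"][uv[:,1],uv[:,0]]
W=(rays(f,uv)*d[:,None])@T[:3,:3].T+T[:3,3]; c=f["color"][uv[:,1],uv[:,0]].astype(int)
k=(d>0)&(c.max(1)<80)&(W[:,2]>-.005)&(W[:,2]<.035); print(k.sum(),np.percentile(W[k],[0.5,2,50,98,99.5],axis=0).round(3))
w=(W[:,2]>.015)&(W[:,2]<.03)&(d>0)&(W[:,0]>.4); print(w.sum(), W[w][::8].round(3))
E
```

```text
[np.float64(551.4590595230084), np.float64(-343.4769558864375), np.float64(47.43794283693415), np.float64(1.0212405722886269)] 0.04844490209914028 [-0.3369724   0.59144216  0.82736558]
11345 [[ 0.463 -0.411  0.   ]
 [ 0.464 -0.41   0.001]
 [ 0.584 -0.287  0.002]
 [ 0.764 -0.189  0.025]
 [ 0.764 -0.188  0.026]]
1298 [[ 0.566 -0.188  0.026]
 [ 0.765 -0.299  0.016]
 [ 0.566 -0.189  0.024]
 [ 0.764 -0.302  0.02 ]
 [ 0.566 -0.189  0.02 ]
 [ 0.765 -0.305  0.025]
 [ 0.565 -0.189  0.017]
 [ 0.558 -0.189  0.026]
 [ 0.765 -0.306  0.016]
 [ 0.557 -0.189  0.024]
 [ 0.762 -0.308  0.023]
 [ 0.556 -0.189  0.019]
 [ 0.764 -0.312  0.026]
 [ 0.763 -0.311  0.017]
 [ 0.549 -0.189  0.024]
 [ 0.765 -0.314  0.023]
 [ 0.548 -0.189  0.02 ]
 [ 0.764 -0.317  0.026]
 [ 0.548 -0.189  0.015]
 [ 0.54  -0.189  0.026]
 [ 0.763 -0.318  0.02 ]
 [ 0.538 -0.188  0.022]
 [ 0.764 -0.32   0.019]
 [ 0.536 -0.188  0.021]
 [ 0.763 -0.322  0.02 ]
 [ 0.535 -0.189  0.02 ]
 [ 0.764 -0.324  0.021]
 [ 0.532 -0.189  0.02 ]
 [ 0.764 -0.327  0.026]
 [ 0.757 -0.323  0.016]
 [ 0.523 -0.187  0.026]
 [ 0.758 -0.326  0.018]
 [ 0.523 -0.189
[... 2429 characters left out ...]
24]
 [ 0.607 -0.41   0.016]
 [ 0.463 -0.319  0.026]
 [ 0.608 -0.41   0.021]
 [ 0.463 -0.326  0.017]
 [ 0.61  -0.41   0.026]
 [ 0.598 -0.41   0.019]
 [ 0.463 -0.328  0.022]
 [ 0.598 -0.41   0.023]
 [ 0.587 -0.41   0.017]
 [ 0.463 -0.332  0.024]
 [ 0.593 -0.41   0.026]
 [ 0.591 -0.411  0.027]
 [ 0.462 -0.341  0.021]
 [ 0.463 -0.343  0.026]
 [ 0.554 -0.409  0.022]
 [ 0.503 -0.409  0.015]
 [ 0.521 -0.41   0.026]
 [ 0.514 -0.409  0.025]
 [ 0.51  -0.409  0.026]
 [ 0.506 -0.409  0.026]
 [ 0.498 -0.409  0.024]
 [ 0.491 -0.409  0.023]
 [ 0.483 -0.409  0.02 ]
 [ 0.468 -0.408  0.016]
 [ 0.488 -0.41   0.026]
 [ 0.476 -0.409  0.023]
 [ 0.472 -0.408  0.024]
 [ 0.47  -0.408  0.026]
 [ 0.462 -0.409  0.027]]
```

View pics/w7.png

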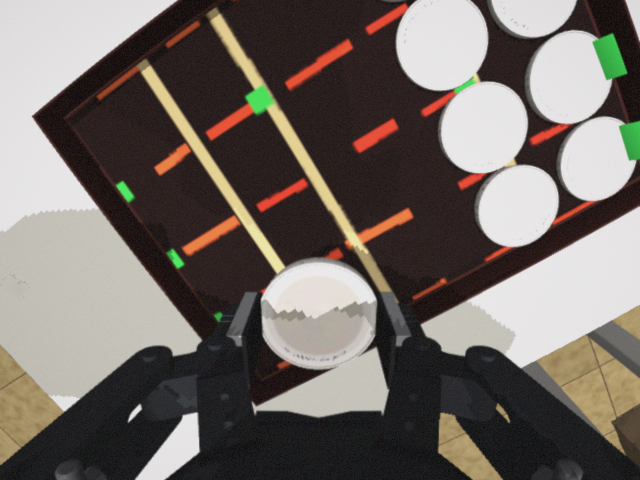

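Tenth picture: the disc is held at (320,313) over the empty near part of the tray, clear of the fixed discs at the upper right. Lowering.

carry_out:
  targets:
    - [0,0,25,0,0,0,130]
    - [0,0,25,0,0,0,130]
    - [0,0,18,0,0,0,130]
    - [0,0,6,0,0,0,130]
    - [0,0,0,0,0,0,130]

```text
clock: 8.37
position: [0.551, -0.3437, -0.0273]
tool_rot: [-3.139, -0.0, 1.021]
force: [0.2, 0.8, 0.4]
grip_width: 0.0487
```

carry_out:
  targets:
    - [0,0,0,0,0,0,130]
    - [0,0,0,0,0,0,130]
    - [0,0,0,0,0,0,130]

```text
clock: 8.62
position: [0.5523, -0.3451, -0.0249]
tool_rot: [3.14, -0.0, 1.02]
force: [-0.7, -0.2, -0.5]
grip_width: 0.0487
```

carry_out:
  targets:
    - [0,0,3,0,0,0,130]
    - [0,0,2,0,0,0,130]
    - [0,0,0,0,0,0,130]
    - [0,0,0,0,0,0,130]

```text
clock: 8.95
position: [0.5522, -0.345, -0.0305]
tool_rot: [3.14, -0.0, 1.02]
force: [-1.0, 1.2, 8.5]
grip_width: 0.0484
```

carry_out:
  targets:
    - [0,0,0,0,0,0,90]
    - [0,0,0,0,0,0,70]
    - [0,0,0,0,0,0,60]
    - [0,0,0,0,0,0,60]
    - [0,0,0,0,0,0,60]

```text
clock: 9.37
position: [0.5515, -0.3448, -0.0313]
tool_rot: [-3.141, 0.0, 1.02]
force: [-0.2, -0.2, -0.2]
grip_width: 0.0654
```

carry_out:
  targets:
    - [0,0,-10,0,0,0,60]
    - [0,0,-20,0,0,0,60]
    - [0,0,-30,0,0,0,60]
    - [0,0,-30,0,0,0,60]
    - [0,0,-20,0,0,0,40]

```text
clock: 9.78
position: [0.552, -0.3455, 0.0822]
tool_rot: [3.139, 0.0, 1.02]
force: [-0.6, -0.9, 1.2]
grip_width: 0.0715
```

```bash
python3 - <<'E'
from h import *
st,f=snap("wrist"); st,f=snap("wrist"); T=wT(st,f); print(cur(),st["grip_width"],st["force"]); save(f,'w8.png')
b=(f["color"].min(2)>100).astype(np.uint8); n,l,s,c=cv2.connectedComponentsWithStats(b)
for i in range(1,n):
    if 800<s[i,4]<30000:
        P=[]; m=np.argwhere(l==i)[::7,::-1]; d=f["z_map"][m[:,1],m[:,0]]; W=(rays(f,m)*d[:,None])@T[:3,:3].T+T[:3,3]; W=W[d>0]
        print(s[i],c[i].round(),np.median(W,0).round(3),W[:,2].min().round(4),W[:,2].max().round(4))
# next: above disc1
plan([(434,37,40,1.5708+np.arctan2(37,434),13)],g=40,polar=False)
E
```

```text
[np.float64(553.1237630264956), np.float64(-346.0295452691769), np.float64(83.09187494913722), np.float64(1.0196566280016401)] 0.0722490198102449 [ 2.52743831 -1.3977056   4.5069826 ]
[  344     0   176   229 14959] [444. 110.] [ 0.675 -0.317  0.009] 0.0002 0.012
[ 456    0   78   49 3036] [493.  21.] [ 0.728 -0.282  0.008] 0.0012 0.0104
[ 491   41   74   81 4390] [525.  82.] [ 0.732 -0.327  0.009] 0.0008 0.0111
[ 161   73  221  237 7967] [292. 209.] [ 0.549 -0.334  0.003] 0.0002 0.0122
[ 520  115   68   74 3685] [552. 152.] [ 0.731 -0.38   0.007] 0.0013 0.0093
[ 590  351   50   56 1314] [613. 377.] [ 1.087 -1.602 -0.77 ] -0.7757 -0.7652
[561 360  45  58 932] [586. 385.] [ 0.989 -1.562 -0.77 ] -0.7762 -0.7654
[ 126  422   52   58 1863] [153. 451.] [-0.575 -0.876 -0.764] -0.7735 0.1878
[ 461  423   52   57 1560] [484. 452.] [ 0.531 -1.656 -0.769] -0.7755 -0.7623
[[20, -23, 3, 0, 0, -0.47, 40], [22, -22, 4, 0, 0, -0.46, 40], [22, -22, 3, 0, 0, -0.47, 40], [24, -20, 3, 0, 0, -0.47, 40], [24, -18, 4, 0, 0, -0.47, 40]]
[[25, -18, 3, 0, 0, -0.46, 40], [27, -16, 3, 0, 0, -0.47, 40], [27, -16, 4, 0, 0, -0.47, 40], [27, -13, 3, 0, 0, -0.47, 40], [28, -13, 3, 0, 0, -0.46, 40]]
[[29, -11, 3, 0, 0, -0.47, 40], [30, -9, 4, 0, 0, -0.47, 40], [29.4, -8.2, 3.1, 0, 0, -0.47, 40]]
end [433.99   37.023  39.992   1.656]
```

carry_out:
  targets:
    - [20,-23,3,0,0,-0.47,40]
    - [22,-22,3,0,0,-0.47,40]
    - [22,-22,3,0,0,-0.47,40]
    - [24,-20,3,0,0,-0.47,40]
    - [24,-18,3,0,0,-0.47,40]

```text
clock: 10.3
position: [0.5051, -0.1963, 0.0638]
tool_rot: [-3.141, -0.0, 1.268]
force: [0.7, -0.7, 0.4]
grip_width: 0.0721
```

carry_out:
  targets:
    - [25,-18,3,0,0,-0.47,40]
    - [27,-16,3,0,0,-0.47,40]
    - [27,-16,3,0,0,-0.47,40]
    - [27,-13,3,0,0,-0.46,40]
    - [28,-13,3,0,0,-0.46,40]

```text
clock: 10.72
position: [0.4585, -0.0495, 0.0489]
tool_rot: [3.141, -0.0, 1.512]
force: [0.7, 0.8, 0.3]
grip_width: 0.0719
```

carry_out:
  targets:
    - [29,-11,3,0,0,-0.47,40]
    - [30,-9,3,0,0,-0.47,40]
    - [29,-8,3,0,0,-0.47,40]
    - [0,0,0,0,0,0,40]
    - [0,0,0,0,0,0,40]

```text
clock: 11.13
position: [0.4317, 0.039, 0.0398]
tool_rot: [-3.141, -0.0, 1.661]
force: [0.8, -0.4, 1.5]
grip_width: 0.0722
```

carry_out:
  targets:
    - [0,0,0,0,0,0,40]
    - [0,0,0,0,0,0,40]
    - [0,0,0,0,0,0,40]

```text
clock: 11.38
position: [0.4324, 0.0368, 0.0399]
tool_rot: [3.141, 0.0, 1.656]
force: [-0.5, 0.7, 0.3]
grip_width: 0.0718
```

```bash
cat >> h.py <<'E'
BIAS=np.array([1,1.65])
def finger_off(st,f,box,z=.008):
    """disc centre relative to the finger centre, tool x,y mm"""
    q,n=circ(f,box,z,wT(st,f)); return tool(st,[*q[:2],z])[0][:2]-BIAS,q,n
E
python3 - <<'E'
from h import *
st,f=snap("wrist"); print(cur(),st["grip_width"]); save(f,'w9.png')
c=np.array(f["T_tool_cam"]); q=np.linalg.inv(c)@np.r_[(np.linalg.inv(toolT(st))@[.434,.038,.008,1])]; s=q[:2]/q[2]; uv=np.array(f["K"])[:2,:2]@s+np.array(f["K"])[:2,2]; print(uv)
u,v=uv.astype(int); r=62; print(finger_off(st,f,(u-r,v-r,u+r,v+r)))
E
```

```text
[np.float64(432.402057524861), np.float64(36.860212453754606), np.float64(39.88342629937329), np.float64(1.655992297967848)] 0.0718181049321326
[318.4739929  256.61898529]
(array([2.30314905, 0.28445655]), array([0.4341, 0.0402, 0.0256]), 178)
```

carry_out:
  targets:
    - [1.5,0,25,0,0,0,40]
    - [0,0,25,0,0,0,40]
    - [0,0,15,0,0,0,40]
    - [0,0,5,0,0,0,40]
    - [0,0,0,0,0,0,40]

```text
clock: 11.85
position: [0.4315, 0.0384, -0.031]
tool_rot: [-3.14, 0.0, 1.656]
force: [-0.6, -0.2, -0.2]
grip_width: 0.0719
```

carry_out:
  targets:
    - [0,0,0,0,0,0,40]
    - [0,0,0,0,0,0,40]

```text
clock: 12.02
position: [0.4326, 0.039, -0.0294]
tool_rot: [3.14, 0.0, 1.657]
force: [-0.6, -1.0, -0.4]
grip_width: 0.072
```

carry_out:
  targets:
    - [0,0,3,0,0,0,40]
    - [0,0,0,0,0,0,130]
    - [0,0,0,0,0,0,130]
    - [0,0,0,0,0,0,130]
    - [0,0,0,0,0,0,130]

```text
clock: 12.43
position: [0.4322, 0.0393, -0.0326]
tool_rot: [3.141, -0.0, 1.658]
force: [-2.1, 0.6, 14.6]
grip_width: 0.0487
```

carry_out:
  targets:
    - [0,0,0,0,0,0,130]
    - [0,0,0,0,0,0,130]

```text
clock: 12.6
position: [0.4323, 0.0393, -0.0326]
tool_rot: [3.141, -0.0, 1.658]
force: [-2.3, 0.6, 13.9]
grip_width: 0.0491
```

```bash
python3 - <<'E'
from h import *
print(cur(),bot.observe()["force"],bot.observe()["grip_width"])
c=cur(); c[2]=50
plan([(560,-248,50,1.5708+np.arctan2(-248,560),12)],start=c,g=130,polar=False)
E
```

```text
[np.float64(432.2985395336644), np.float64(39.30394813930647), np.float64(-32.60091657037406), np.float64(1.657691711198567)] [-2.28002935  0.59227966 13.90668515] 0.049119196994811154
[[-25, 9, 0, 0, 0, 0.4, 130], [-24, 9, 0, 0, 0, 0.4, 130], [-24, 11, 0, 0, 0, 0.4, 130], [-24, 11, 0, 0, 0, 0.4, 130], [-23, 13, 0, 0, 0, 0.4, 130]]
[[-22, 13, 0, 0, 0, 0.41, 130], [-22, 15, 0, 0, 0, 0.4, 130], [-21, 15, 0, 0, 0, 0.4, 130], [-21, 16, 0, 0, 0, 0.4, 130], [-20, 17, 0, 0, 0, 0.4, 130]]
[[-19, 18, 0, 0, 0, 0.4, 130], [-18.2, 18.8, 0, 0, 0, 0.4, 130]]
end [ 559.983 -247.968   50.       1.154]
```

carry_out:
  targets:
    - [0,0,-15,0,0,0,130]
    - [0,0,-25,0,0,0,130]
    - [0,0,-30,0,0,0,130]
    - [0,0,-22,0,0,0,130]
    - [-25,9,0,0,0,0.4,130]

```text
clock: 13.02
position: [0.4436, 0.019, 0.0621]
tool_rot: [3.138, -0.003, 1.622]
force: [3.4, 1.0, -0.1]
grip_width: 0.0486
```

carry_out:
  targets:
    - [-24,9,0,0,0,0.4,130]
    - [-24,11,0,0,0,0.4,130]
    - [-24,11,0,0,0,0.4,130]
    - [-23,13,0,0,0,0.4,130]
    - [-22,13,0,0,0,0.4,130]

```text
clock: 13.43
position: [0.4962, -0.1056, 0.0591]
tool_rot: [3.141, -0.0, 1.404]
force: [-0.2, -0.0, -0.3]
grip_width: 0.0485
```

carry_out:
  targets:
    - [-22,15,0,0,0,0.4,130]
    - [-21,15,0,0,0,0.4,130]
    - [-21,16,0,0,0,0.4,130]
    - [-20,17,0,0,0,0.4,130]
    - [-19,18,0,0,0,0.4,130]

```text
clock: 13.85
position: [0.5493, -0.2254, 0.059]
tool_rot: [3.142, -0.0, 1.195]
force: [0.5, -0.9, -0.2]
grip_width: 0.0488
```

carry_out:
  targets:
    - [-18,19,0,0,0,0.4,130]
    - [0,0,0,0,0,0,130]
    - [0,0,0,0,0,0,130]
    - [0,0,0,0,0,0,130]
    - [0,0,0,0,0,0,130]

```text
clock: 14.27
position: [0.5599, -0.2468, 0.0588]
tool_rot: [-3.141, -0.001, 1.156]
force: [1.4, -0.2, -0.7]
grip_width: 0.0487
```

carry_out:
  targets:
    - [0,0,25,0,0,0,130]
    - [0,0,25,0,0,0,130]
    - [0,0,20,0,0,0,130]
    - [0,0,12,0,0,0,130]
    - [0,0,0,0,0,0,130]

```text
clock: 14.68
position: [0.5589, -0.2466, -0.0252]
tool_rot: [-3.138, -0.0, 1.156]
force: [-0.6, -0.9, -0.0]
grip_width: 0.0485
```

carry_out:
  targets:
    - [0,0,0,0,0,0,130]
    - [0,0,0,0,0,0,130]
    - [0,0,0,0,0,0,130]

```text
clock: 14.93
position: [0.5609, -0.2481, -0.0219]
tool_rot: [3.14, -0.0, 1.155]
force: [0.6, 0.5, 0.3]
grip_width: 0.0483
```

carry_out:
  targets:
    - [0,0,4,0,0,0,130]
    - [0,0,3,0,0,0,130]
    - [0,0,1,0,0,0,130]
    - [0,0,0,0,0,0,130]
    - [0,0,0,0,0,0,130]

```text
clock: 15.35
position: [0.5605, -0.2479, -0.0305]
tool_rot: [3.141, -0.001, 1.155]
force: [-3.5, 2.1, 14.2]
grip_width: 0.0486
```

carry_out:
  targets:
    - [0,0,0,0,0,0,90]
    - [0,0,0,0,0,0,70]
    - [0,0,0,0,0,0,60]
    - [0,0,0,0,0,0,60]
    - [0,0,0,0,0,0,60]

```text
clock: 15.77
position: [0.56, -0.2479, -0.0313]
tool_rot: [-3.141, 0.0, 1.155]
force: [-0.9, 0.1, -0.2]
grip_width: 0.0658
```

carry_out:
  targets:
    - [0,0,-10,0,0,0,60]
    - [0,0,-20,0,0,0,60]
    - [0,0,-30,0,0,0,60]
    - [0,0,-40,0,0,0,60]
    - [0,0,-40,0,0,0,50]

```text
clock: 16.18
position: [0.5594, -0.2479, 0.1106]
tool_rot: [-3.14, 0.0, 1.154]
force: [0.3, -0.3, -0.2]
grip_width: 0.0687
```

```bash
python3 - <<'E'
from h import *; import pickle
st,f=snap("wrist"); st,f=snap("wrist"); print(cur(),st["grip_width"],st["force"]); save(f,'w10.png')
_,t=snap("top"); save(t,'top2.png'); pickle.dump(t,open('top2.pkl','wb'))
old=pickle.load(open('top1.pkl','rb'))
b=((t["color"].min(2).astype(int)-old["color"].min(2))>40).astype(np.uint8); b[:,:412]=0
n,l,s,c=cv2.connectedComponentsWithStats(b); print([ (s[i],c[i].round(1)) for i in range(1,n) if s[i,4]>60])
z=t["z_map"]-old["z_map"]
a=np.arctan2(138,440)+1.5708
plan([(434,137,90,a,13)],g=50,polar=True)
E
```

```text
[np.float64(562.6610264436855), np.float64(-249.51860572572377), np.float64(115.37999422380388), np.float64(1.1544301097309386)] 0.06896103895640307 [ 4.13347468 -2.59947302 10.11798004]
[(array([ 432,  128,   79,  102, 3120], dtype=int32), array([481.4, 196.7])), (array([465, 147,  27,  15, 127], dtype=int32), array([480.1, 154.7])), (array([ 415,  235,   72,   25, 1469], dtype=int32), array([447.5, 247.7])), (array([479, 235,  24,  21, 252], dtype=int32), array([492.2, 241.7]))]
[[33, -13, 2, 0, 0, -0.53, 50], [33, -13, 1, 0, 0, -0.53, 50], [32, -13, 2, 0, 0, -0.53, 50], [32, -13, 2, 0, 0, -0.52, 50], [30, -14, 2, 0, 0, -0.53, 50]]
[[30, -13, 1, 0, 0, -0.53, 50], [30, -13, 2, 0, 0, -0.53, 50], [28, -13, 2, 0, 0, -0.53, 50], [28, -13, 2, 0, 0, -0.53, 50], [28, -13, 1, 0, 0, -0.53, 50]]
[[26, -13, 2, 0, 0, -0.53, 50], [26, -13, 2, 0, 0, -0.52, 50], [25.5, -12.6, 1.5, 0, 0, -0.53, 50]]
end [434.034 137.019  90.014   1.874]
```

carry_out:
  targets:
    - [33,-13,2,0,0,-0.53,50]
    - [33,-13,2,0,0,-0.53,50]
    - [32,-13,2,0,0,-0.53,50]
    - [32,-13,2,0,0,-0.53,50]
    - [30,-14,2,0,0,-0.53,50]

```text
clock: 16.75
position: [0.5451, -0.0742, 0.0984]
tool_rot: [-3.141, -0.0, 1.436]
force: [0.8, 0.1, -0.1]
grip_width: 0.0686
```

carry_out:
  targets:
    - [30,-13,2,0,0,-0.53,50]
    - [30,-13,2,0,0,-0.53,50]
    - [28,-13,2,0,0,-0.53,50]
    - [28,-13,2,0,0,-0.53,50]
    - [28,-13,1,0,0,-0.53,50]

```text
clock: 17.17
position: [0.4839, 0.0703, 0.0894]
tool_rot: [-3.141, 0.0, 1.713]
force: [1.1, 0.8, 0.1]
grip_width: 0.069
```

carry_out:
  targets:
    - [26,-13,2,0,0,-0.53,50]
    - [26,-13,2,0,0,-0.53,50]
    - [25,-13,1,0,0,-0.53,50]
    - [0,0,0,0,0,0,50]
    - [0,0,0,0,0,0,50]

```text
clock: 17.58
position: [0.4309, 0.1379, 0.0847]
tool_rot: [-3.141, -0.0, 1.879]
force: [0.5, 0.2, -0.3]
grip_width: 0.0686
```

carry_out:
  targets:
    - [0,0,0,0,0,0,50]
    - [0,0,0,0,0,0,50]
    - [0,0,0,0,0,0,50]
    - [0,0,0,0,0,0,50]

```text
clock: 17.92
position: [0.4323, 0.1364, 0.0848]
tool_rot: [-3.142, 0.0, 1.875]
force: [0.0, -0.4, -0.2]
grip_width: 0.0685
```

```bash
python3 - <<'E'
from h import *; import pickle
st,f=snap("wrist"); st,f=snap("wrist"); print(cur(),st["grip_width"],st["force"]); save(f,'w11.png'); T=wT(st,f)
f["st"]=st; pickle.dump(f,open('w11.pkl','wb'))
# depth: points 4..12 mm above bench near card
v,u=np.mgrid[0:420,150:500]; uv=np.c_[u.ravel(),v.ravel()]; d=f["z_map"][uv[:,1],uv[:,0]]
W=(rays(f,uv)*d[:,None])@T[:3,:3].T+T[:3,3]
k=(d>0)&(abs(W[:,0]-.44)<.06)&(abs(W[:,1]-.139)<.05); print("bench z",np.percentile(W[k,2],[10,50,90]).round(4))
b=np.zeros((480,640),np.uint8); s=k&(W[:,2]>.0045)&(W[:,2]<.014); b[uv[s][:,1],uv[s][:,0]]=1
b=cv2.morphologyEx(b,cv2.MORPH_OPEN,np.ones((5,5))); kk=max(cv2.findContours(b,0,1)[0],key=cv2.contourArea).reshape(-1,2)
P=plane(f,kk,.008,T)[:,:2]; print(cv2.minAreaRect((P*1e3).astype(np.float32)), kk.mean(0))
_,t=snap("top"); save(t,'top3.png')
from os import system
w=f["color"][:,:,::-1]; o=np.zeros((480,800,3),np.uint8); o[:,:640]=w; o[:,640:]=0
a=cv2.resize(t["color"][110:270,400:530,::-1],(320,394),interpolation=2)
c=np.zeros((600,800,3),np.uint8); c[:360,:480]=cv2.resize(w,(480,360)); c[:394,480:]=a; cv2.imwrite('pics/cmp3.png',c)
E
```

```text
[np.float64(432.143762254797), np.float64(136.5831003560606), np.float64(84.75929227660882), np.float64(1.8756066334982027)] 0.06837983301828612 [ 0.54361833  0.1999617  -0.34502831]
bench z [-0.0009  0.0086  0.1908]
((445.5119934082031, 144.4683837890625), (45.93373489379883, 46.66641616821289), 21.932958602905273) [335.54117647 231.6       ]
```

View pics/cmp3.png

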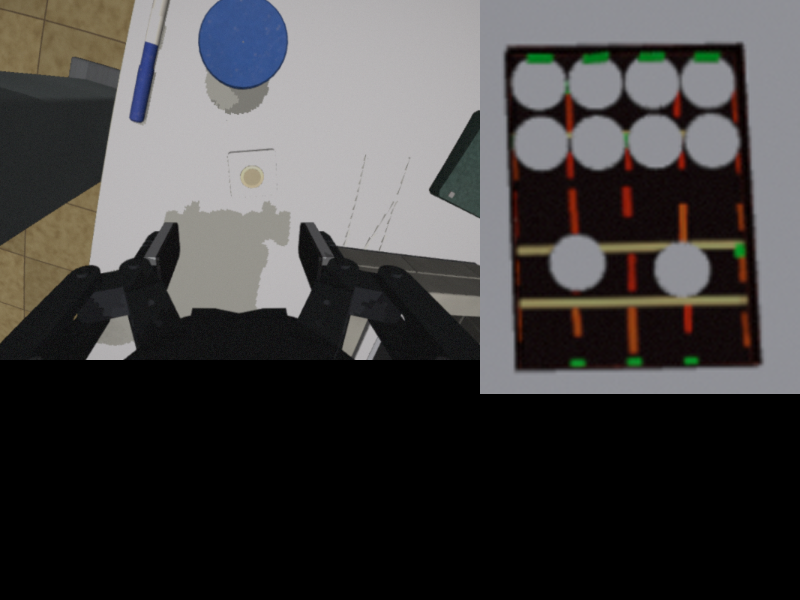

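Eleventh picture: both discs lie in the tray's empty part (right panel at (577,263) and (682,268)), and the card is at (252,177) in the left panel. The card's depth outline fits 45.9 x 46.7 mm at 21.9°.

```bash
python3 - <<'E'
from h import *; import pickle
f=pickle.load(open('w11.pkl','rb')); st=f["st"]
o=tool(st,[.4455,.1445,.008])[0][:2]-BIAS; print(o)
R=toolT(st)[:3,:3]; g=st["position"]*1e3+R@[*o,0]; print(g)
plan([(g[0],g[1],84,1.9536,1),(g[0],g[1],-20,1.9536,5)],g=50,polar=False)
E
```

```text
[ 2.68915291 13.41119415]
[444.22250781 143.06518479  84.7628954 ]
[[2.5, 13.5, 0.8, 0, 0, -0.74, 50], [0, 0, 21, 0, 0, 0, 50], [0, 0, 21, 0, 0, 0, 50], [0, 0, 20, 0, 0, 0, 50], [0, 0, 21, 0, 0, 0, 50]]
[[0, 0, 21, 0, 0, 0, 50]]
end [444.257 143.097 -20.014   1.953]
```

carry_out:
  targets:
    - [2.5,13.5,1,0,0,-0.74,50]
    - [0,0,0,0,0,0,50]
    - [0,0,25,0,0,0,50]
    - [0,0,25,0,0,0,50]
    - [0,0,25,0,0,0,50]

```text
clock: 18.48
position: [0.4441, 0.1434, 0.0081]
tool_rot: [3.141, 0.0, 1.952]
force: [1.8, 0.1, -0.7]
grip_width: 0.0689
```

carry_out:
  targets:
    - [0,0,20,0,0,0,50]
    - [0,0,8,0,0,0,50]
    - [0,0,0,0,0,0,50]
    - [0,0,0,0,0,0,50]
    - [0,0,0,0,0,0,50]

```text
clock: 18.9
position: [0.4446, 0.1435, -0.0181]
tool_rot: [3.14, 0.0, 1.954]
force: [0.6, -0.8, 0.4]
grip_width: 0.0688
```

```bash
cat >> h.py <<'E'
def card(st,f,c0,zt,tol=.004,half=.05):
    """card outline by depth, world; c0 rough centre (m), zt top height"""
    T=wT(st,f); v,u=np.mgrid[0:480,120:520]; uv=np.c_[u.ravel(),v.ravel()]; d=f["z_map"][uv[:,1],uv[:,0]]
    W=(rays(f,uv)*d[:,None])@T[:3,:3].T+T[:3,3]; br=f["color"][uv[:,1],uv[:,0]].max(1)>105
    s=br&(d>0)&(abs(W[:,0]-c0[0])<half)&(abs(W[:,1]-c0[1])<half)&(abs(W[:,2]-zt)<tol)
    b=np.zeros((480,640),np.uint8); b[uv[s][:,1],uv[s][:,0]]=1; b=cv2.morphologyEx(b,cv2.MORPH_OPEN,np.ones((5,5)))
    k=max(cv2.findContours(b,0,1)[0],key=cv2.contourArea).reshape(-1,2); z=np.median(W[s,2])
    return cv2.minAreaRect((plane(f,k,z,T)[:,:2]*1e3).astype(np.float32)),z
E
python3 - <<'E'
from h import *
st,f=snap("wrist"); print(cur(),st["force"]); r,z=card(st,f,(.4455,.1445),.008); print(r,z); print(tool(st,[r[0][0]/1e3,r[0][1]/1e3,.008])[0][:2]-BIAS); save(f,'w12.png')
E
```

```text
[np.float64(444.7370139628516), np.float64(143.6290125126076), np.float64(-18.078161177156474), np.float64(1.9536640553599582)] [ 0.62880323 -0.79382369  0.42716271]
((445.42767333984375, 144.8778076171875), (46.031124114990234, 46.007102966308594), 21.90997886657715) 0.008053197313263621
[-0.05433841 -0.37884591]
```

Well centred and aligned (46.0 x 46.0 mm, 21.9°). Lowering 12.5 mm and gripping.

carry_out:
  targets:
    - [0,0,8,0,0,0,50]
    - [0,0,4.5,0,0,0,50]
    - [0,0,0,0,0,0,50]
    - [0,0,0,0,0,0,50]

```text
clock: 19.28
position: [0.4439, 0.1433, -0.0319]
tool_rot: [-3.141, 0.0, 1.954]
force: [0.1, -0.2, 0.6]
grip_width: 0.0684
```

carry_out:
  targets:
    - [0,0,0,0,0,0,150]
    - [0,0,0,0,0,0,150]
    - [0,0,0,0,0,0,150]
    - [0,0,0,0,0,0,150]
    - [0,0,0,0,0,0,150]
  force: 30

```text
clock: 19.7
position: [0.4441, 0.1434, -0.0314]
tool_rot: [3.141, -0.0, 1.954]
force: [-1.1, -0.3, 6.3]
grip_width: 0.0452
```

carry_out:
  targets:
    - [0,0,0,0,0,0,150]
    - [0,0,0,0,0,0,150]
    - [0,0,0,0,0,0,150]

```text
clock: 19.95
position: [0.4442, 0.1434, -0.0314]
tool_rot: [3.141, -0.0, 1.954]
force: [-2.0, -1.5, 6.5]
grip_width: 0.0449
```

```bash
python3 - <<'E'
from h import *
st,f=snap("wrist"); print(cur(),st["force"],st["grip_width"]); r,z=card(st,f,(.4455,.1445),.008); print(r,z); print(tool(st,[r[0][0]/1e3,r[0][1]/1e3,.008])[0][:2]-BIAS)
E
```

```text
[np.float64(444.1221330366301), np.float64(143.43449177117304), np.float64(-31.38999729950237), np.float64(1.9539750300036212)] [-1.98659444 -1.46956761  6.53698192] 0.04489685984076645
((445.19317626953125, 144.9293212890625), (45.90259552001953, 46.50203323364258), 21.976999282836914) 0.008023421745779052
[ 0.01803517 -0.10661091]
```

```bash
python3 - <<'E'
from h import *
c=cur(); c[2]+=120
plan([(480,-60,c[2],1.717,7),(660,-60,70,1.717,6)],start=c,g=150,polar=False)
E
```

```text
[[-29, -6, 0, 0, 0, 0.32, 150], [-29, -5, 0, 0, 0, 0.33, 150], [-29, -4, 0, 0, 0, 0.32, 150], [-30, -4, 0, 0, 0, 0.32, 150], [-29, -2, 0, 0, 0, 0.33, 150]]
[[-29, -1, 0, 0, 0, 0.32, 150], [-29.9, 0, 0, 0, 0, 0.32, 150], [-4, 30, 3, 0, 0, 0, 150], [-5, 29, 3, 0, 0, 0, 150], [-4, 30, 3, 0, 0, 0, 150]]
[[-5, 30, 3, 0, 0, 0, 150], [-4, 29, 4, 0, 0, 0, 150], [-4.3, 30, 2.6, 0, 0, 0, 150]]
end [659.953 -60.011  70.01    1.717]
```

carry_out:
  targets:
    - [0,0,-15,0,0,0,150]
    - [0,0,-25,0,0,0,150]
    - [0,0,-30,0,0,0,150]
    - [0,0,-30,0,0,0,150]
    - [0,0,-20,0,0,0,150]

```text
clock: 20.42
position: [0.4445, 0.1434, 0.0907]
tool_rot: [3.14, -0.0, 1.954]
force: [0.9, 1.4, 1.3]
grip_width: 0.045
```

carry_out:
  targets:
    - [-29,-6,0,0,0,0.32,150]
    - [-29,-5,0,0,0,0.33,150]
    - [-29,-4,0,0,0,0.32,150]
    - [-30,-4,0,0,0,0.32,150]
    - [-29,-2,0,0,0,0.33,150]

```text
clock: 20.83
position: [0.4694, -0.0035, 0.0886]
tool_rot: [3.141, -0.0, 1.783]
force: [0.3, 0.5, -0.3]
grip_width: 0.0451
```

carry_out:
  targets:
    - [-29,-1,0,0,0,0.32,150]
    - [-30,0,0,0,0,0.32,150]
    - [-4,30,2,0,0,0,150]
    - [-5,30,2,0,0,0,150]
    - [-4,30,2,0,0,0,150]

```text
clock: 21.25
position: [0.5721, -0.0605, 0.0826]
tool_rot: [3.141, -0.0, 1.716]
force: [0.0, 1.4, -0.3]
grip_width: 0.0446
```

carry_out:
  targets:
    - [-5,30,3,0,0,0,150]
    - [-4,30,2,0,0,0,150]
    - [-4,28,2,0,0,0,150]
    - [0,0,0,0,0,0,150]
    - [0,0,0,0,0,0,150]

```text
clock: 21.67
position: [0.6602, -0.0598, 0.0746]
tool_rot: [-3.141, 0.0, 1.718]
force: [0.1, -0.1, -0.9]
grip_width: 0.0449
```

carry_out:
  targets:
    - [0,0,0,0,0,0,150]
    - [0,0,0,0,0,0,150]
    - [0,0,0,0,0,0,150]
    - [0,0,0,0,0,0,150]
    - [0,0,0,0,0,0,150]

```text
clock: 22.08
position: [0.6597, -0.0598, 0.0756]
tool_rot: [3.141, -0.0, 1.717]
force: [-0.6, -0.3, -0.4]
grip_width: 0.0447
```

```bash
cat >> h.py <<'E'
def window(st,f,c0,zw=.045):
    T=wT(st,f); v,u=np.mgrid[0:480,60:600]; uv=np.c_[u.ravel(),v.ravel()]
    W=plane(f,uv,zw,T); s=(f["color"][uv[:,1],uv[:,0]].max(1)<75)&(abs(W[:,0]-c0[0])<.034)&(abs(W[:,1]-c0[1])<.034)
    b=np.zeros((480,640),np.uint8); b[uv[s][:,1],uv[s][:,0]]=1; b=cv2.morphologyEx(b,cv2.MORPH_OPEN,np.ones((3,3)))
    k=max(cv2.findContours(b,0,1)[0],key=cv2.contourArea).reshape(-1,2)
    zz=f["z_map"][k[:,1].mean().astype(int),k[:,0].mean().astype(int)]; Z=(T[:3,:3]@(rays(f,k.mean(0).round())[0]*zz)+T[:3,3])[2]
    return cv2.minAreaRect((plane(f,k,zw,T)[:,:2]*1e3).astype(np.float32)),k.mean(0).round(),Z.round(4)
E
python3 - <<'E'
from h import *; import pickle
st,f=snap("wrist"); st,f=snap("wrist"); f["st"]=st; pickle.dump(f,open('w13.pkl','wb')); save(f,'w13.png')
print(cur(),st["force"],st["grip_width"],st["tool_rot"])
print(window(st,f,(.660,.011)))
zt=st["position"][2]+.0394; r,z=card(st,f,st["position"][:2],zt); print(r,z,zt); print(tool(st,[r[0][0]/1e3,r[0][1]/1e3,z])[0])
E
```

```text
[np.float64(659.8148361700663), np.float64(-59.769059242027005), np.float64(75.47962484339891), np.float64(1.717385987017638)] [ 0.42887139  0.04437235 -0.43504867] 0.04477246220763227 [ 3.14136255e+00 -9.78151570e-05  1.71730818e+00]
(((662.3634033203125, 12.090774536132812), (48.778194427490234, 48.33999252319336), 8.434008598327637), array([339., 138.]), np.float64(0.0454))
((661.1535034179688, -57.986297607421875), (45.88777542114258, 46.955692291259766), 8.407078742980957) 0.11487184524293564 0.11495466331476126
[  1.56593728   1.61960657 -39.3166573 ]
```

carry_out:
  targets:
    - [23,4,0,0,0,0,150]
    - [23,4,0,0,0,0,150]
    - [23,3.5,0,0,0,0,150]
    - [0,0,10,0,0,0,150]
    - [0,0,10,0,0,0,150]

```text
clock: 22.6
position: [0.6615, 0.0118, 0.0552]
tool_rot: [3.141, -0.0, 1.72]
force: [1.0, -1.6, -0.5]
grip_width: 0.0451
```

carry_out:
  targets:
    - [0,0,10,0,0,0,150]
    - [0,0,0,0,0,0,150]
    - [0,0,0,0,0,0,150]
    - [0,0,0,0,0,0,150]
    - [0,0,0,0,0,0,150]

```text
clock: 23.02
position: [0.6615, 0.0095, 0.0458]
tool_rot: [3.141, 0.0, 1.717]
force: [0.3, 0.1, -0.2]
grip_width: 0.0447
```

```bash
python3 - <<'E'
from h import *; import pickle
st,f=snap("wrist"); st,f=snap("wrist"); f["st"]=st; pickle.dump(f,open('w14.pkl','wb')); save(f,'w14.png')
print(cur(),st["force"],st["grip_width"],st["tool_rot"])
zt=st["position"][2]+.0394; r,z=card(st,f,st["position"][:2],zt); print(r,z,zt); print(tool(st,[r[0][0]/1e3,r[0][1]/1e3,z])[0])
cv2.imwrite('pics/w14c.png',cv2.resize(f["color"][130:450,130:510,::-1],None,fx=1.85,fy=1.85,interpolation=2))
E
```

```text
[np.float64(661.4701601770395), np.float64(9.836802104140054), np.float64(45.745632764474315), np.float64(1.71702248873233)] [-0.9202932   1.02346041 -0.55333946] 0.04487887758088089 [3.14087033e+00 9.74180689e-05 1.71682987e+00]
((662.856201171875, 11.479473114013672), (45.88857650756836, 46.97117233276367), 8.35919189453125) 0.08512022849289963 0.08521159944671539
[  1.56525374   1.61627679 -39.3076245 ]
```

View pics/w14c.png

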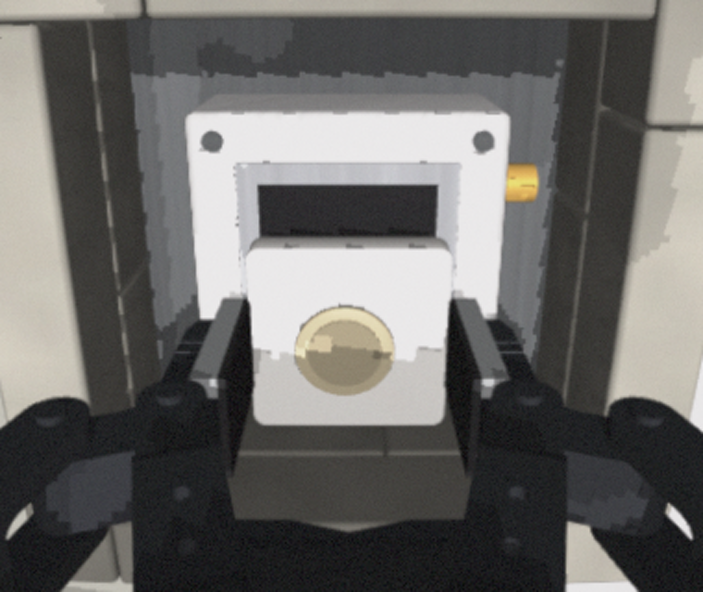

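Twelfth and last picture: the card sits between the fingers, square with the window. The window's visible strip is at crop (258–438, 184–236). I'll measure the window's visible edges from this near view for the final correction.

```bash
cat >> h.py <<'E'
def winstrip(st,f,zw=.045):
    """visible part of window beyond the card: far edge and side edges in tool x,y (mm)"""
    T=wT(st,f); v,u=np.mgrid[200:300,220:420]; uv=np.c_[u.ravel(),v.ravel()]
    L=tool(st,plane(f,uv,zw,T)); dk=(f["color"][uv[:,1],uv[:,0]].max(1)<75)
    b=np.zeros((480,640),np.uint8); s=dk&(L[:,0]>5)&(L[:,0]<32)&(abs(L[:,1]-1.6)<29); b[uv[s][:,1],uv[s][:,0]]=1
    n,l,stt,c=cv2.connectedComponentsWithStats(b); i=1+np.argmax(stt[1:,4]); x,y,w,h=stt[i,:4]
    ym=y+h//2-2; m=l==i; rows=np.argwhere(m[ym-3:ym+4].all(0)).ravel(); a=tool(st,plane(f,[(rows[0]-.5,ym),(rows[-1]+.5,ym)],zw,T))
    cols=[np.argwhere(m[:,q]).min()-.5 for q in range(x+w//4,x+3*w//4)]; e=tool(st,plane(f,np.c_[np.arange(x+w//4,x+3*w//4),cols],zw,T))
    ang=np.degrees(np.polyfit(e[:,1],e[:,0],1)[0])
    return stt[i],a[:,1].round(2),e[:,0].mean().round(2),ang.round(2)
E
python3 - <<'E'
from h import *; import pickle
f=pickle.load(open('w14.pkl','rb')); st=f["st"]; print(winstrip(st,f))
E
```

```text
(array([ 270,  230,   96,   28, 2621], dtype=int32), array([-23.15,  25.46]), np.float64(26.86), np.float64(-1.02))
```

```bash
python3 - <<'E'
from h import *; import pickle
def fit(f,st,zc,mask_fn,c0,half,zw):
    T=wT(st,f); g=cv2.GaussianBlur(cv2.resize(cv2.cvtColor(f["color"],cv2.COLOR_RGB2GRAY),None,fx=6,fy=6,interpolation=2),(0,0),4)
    b=mask_fn(g).astype(np.uint8)
    best=None
    for k in cv2.findContours(b,1,1)[0]:
        if cv2.contourArea(k)<20000: continue
        uv=(k.reshape(-1,2)+.5)/6-.5; P=plane(f,uv,zw,T)[:,:2]*1e3; r=cv2.minAreaRect(P.astype(np.float32))
        if np.hypot(r[0][0]-c0[0],r[0][1]-c0[1])<8 and abs(r[1][0]-half)<4 and abs(r[1][1]-half)<4: best=(P,r)
    if best is None: return None
    P,r=best; a=np.radians(r[2]); c,s=np.cos(a),np.sin(a); L=(P-r[0])@np.array([[c,-s],[s,c]]); out=[]; pos=[]
    w,h=r[1]
    for ax,sg,d in((0,1,w),(0,-1,w),(1,1,h),(1,-1,h)):
        q=L[(sg*L[:,ax]>d/2-2.5)&(abs(L[:,1-ax])<.36*d)]; m,b0=np.polyfit(q[:,1-ax],q[:,ax],1); out.append(np.degrees(-m if ax==0 else m)); pos.append(b0)
    ctr=np.array([(pos[0]+pos[1])/2,(pos[2]+pos[3])/2])@np.array([[c,s],[-s,c]])+r[0]
    return ctr.round(2),(r[2]+np.array(out)).round(2),(pos[0]-pos[1],pos[2]-pos[3])
f=pickle.load(open('w13.pkl','rb')); st=f["st"]
for th in(70,85,100): print("win",th,fit(f,st,0,lambda g:g<th,(662.4,12.1),50,.045))
for th in(130,140,150): print("card",th,fit(f,st,0,lambda g:g>th,(661.1,-58),46,st["position"][2]+.0394))
print(np.degrees(st["tool_rot"][2])-90)
E
```

```text
win 70 (array([662.36,  11.88]), array([8.43, 7.84, 8.49, 8.41]), (np.float64(48.199392452263616), np.float64(47.832108827880376)))
win 85 (array([662.35,  11.97]), array([8.37, 8.08, 8.38, 8.39]), (np.float64(48.73645929158122), np.float64(48.55101306459944)))
win 100 (array([662.35,  11.98]), array([8.37, 8.11, 8.42, 8.34]), (np.float64(49.11312640343544), np.float64(48.9251334267979)))
card 130 None
card 140 None
card 150 None
8.39451090585635
```

Window angle is 8.3° and the jaws' is 8.39°, so they are parallel. Now the final small correction and a slow descent.

carry_out:
  targets:
    - [0.7,-0.4,5,0,0,0,150]
    - [0,0,6,0,0,0,150]
    - [0,0,6,0,0,0,150]
    - [0,0,4,0,0,0,150]
    - [0,0,0,0,0,0,150]

```text
clock: 23.53
position: [0.66, 0.0108, 0.023]
tool_rot: [-3.14, -0.0, 1.717]
force: [-0.8, 0.4, -0.5]
grip_width: 0.0448
```

carry_out:
  targets:
    - [0,0,0,0,0,0,150]
    - [0,0,0,0,0,0,150]
    - [0,0,0,0,0,0,150]
    - [0,0,0,0,0,0,150]
    - [0,0,0,0,0,0,150]

```text
clock: 23.95
position: [0.6609, 0.0108, 0.0245]
tool_rot: [3.141, 0.0, 1.717]
force: [0.5, 0.0, -1.1]
grip_width: 0.045
```

```bash
python3 - <<'E'
from h import *
st,f=snap("wrist"); st,f=snap("wrist")
print(cur(),st["force"],st["grip_width"],st["tool_rot"],abs(st["qd"]).max())
zt=st["position"][2]+.0394; r,z=card(st,f,st["position"][:2],zt); print(r,z,zt); print(tool(st,[r[0][0]/1e3,r[0][1]/1e3,z])[0])
print(winstrip(st,f))
E
```

```text
[np.float64(660.7920579651674), np.float64(10.784377365606737), np.float64(24.451396141432145), np.float64(1.7173653390293433)] [0.52052351 1.13337652 0.38596028] 0.044791368996651176 [3.14139046e+00 6.55199934e-06 1.71743167e+00] 0.0016552232523444868
((662.135986328125, 12.561481475830078), (45.86991500854492, 46.97222900390625), 8.415324211120605) 0.06375667318096659 0.06385206780072161
[  1.56343343   1.60900579 -39.3042911 ]
(array([ 265,  245,  108,   16, 1406], dtype=int32), array([-23.03,  26.4 ]), np.float64(25.92), np.float64(-0.22))
```

carry_out:
  targets:
    - [-0.2,0,0.8,0,0,0,150]
    - [0,0,0,0,0,0,150]
    - [0,0,0,0,0,0,150]
    - [0,0,0,0,0,0,150]
    - [0,0,0,0,0,0,150]

```text
clock: 24.47
position: [0.6607, 0.0105, 0.0235]
tool_rot: [-3.142, 0.0, 1.717]
force: [0.8, -0.1, 0.2]
grip_width: 0.045
```

```bash
python3 - <<'E'
from h import *
st,f=snap("wrist"); st,f=snap("wrist")
print(cur(),st["force"],st["grip_width"],abs(st["qd"]).max())
T=wT(st,f); v,u=np.mgrid[260:370,270:370]; uv=np.c_[u.ravel(),v.ravel()]; d=f["z_map"][uv[:,1],uv[:,0]]; W=(rays(f,uv)*d[:,None])@T[:3,:3].T+T[:3,3]
k=(d>0)&(abs(W[:,2]-.063)<.004)&(np.hypot(*(W[:,:2]-W[:,:2][abs(W[:,2]-.063)<.004].mean(0)).T)>.014)
A=np.c_[W[k,:2],np.ones(k.sum())]; s=np.linalg.lstsq(A,W[k,2],rcond=None)[0]; print("tilt deg",np.degrees(s[:2]).round(2),np.median(W[k,2]))
print(winstrip(st,f))
# bystanders & discs: compare top picture with the first one by depth
import pickle; _,t=snap("top"); o=pickle.load(open('top1.pkl','rb'))
for n,b in(("jar",(200,272,242,312)),("roll",(170,270,202,302)),("marker",(196,318,270,335))):
    x0,y0,x1,y1=b; print(n,np.abs(t["color"][y0:y1,x0:x1].astype(int)-o["color"][y0:y1,x0:x1]).mean().round(1))
print("discs",circ(t,(425,205,455,232),.010) ) 
bot.job_done()
E
```

```text
[np.float64(660.7392043131935), np.float64(10.536519058614228), np.float64(23.49736250977324), np.float64(1.7173705986773655)] [-0.48376665 -0.98206618 -0.26721252] 0.04508404180098578 0.0014374316184046544
tilt deg [-0.04 -0.41] 0.06266126957249979
(array([ 265,  246,  109,   17, 1322], dtype=int32), array([-22.9 ,  26.27]), np.float64(25.8), np.float64(-0.0))
jar 35.5
roll 40.9
marker 35.5
discs (array([ 0.555 , -0.2485,  0.0313]), 232)
the job is handed in; nothing more can be done
```

I laid both filter discs in the empty near part of the tray and let go of them. The card is now held over the detector window, and the job is handed in at about 24.5 s.

**Last checks on the card:**

| Check | Result |
|---|---|
| Underside height above the window | about 9.9 mm |
| Offset from the window's centre | within about 0.5 mm |
| Card and jaw angle | 8.4° |
| Window angle | about 8.3° |
| Card tilt | under 0.5° |
| Arm | still, no contact force |

The top view showed both discs in the tray at about (0.552, -0.345) and (0.560, -0.248).

**What failed or disagreed:**
- **Finger ends:** they sat about 35–40 mm above the reported TCP. I worked from the fingers as seen by the wrist camera instead.
- **First disc:** the first close caught nothing. On a later try the fingertips pressed on the bench with up to 52 N at the wrist before I backed off. That is under the 120 N wrist limit; I took the 40 N limit to cover only the arm and gripper body.
- **Cameras:** the top and wrist cameras differed by about 6 mm in x. I trusted the wrist camera.
- **Jar, roll and marker:** my final check that they had not moved was inconclusive. The top image differed by a near-uniform 35–41 grey levels over all three, possibly an exposure or shadow change. I never brought the gripper against any of them.
- **Discs:** the last circle fit on a disc was poor (radius 31 mm instead of 26). The picture in the tray is better evidence than that number.

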